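Home the slide carousel and zero its position counter

ROBOT

A 7-joint arm with a two-finger parallel gripper is mounted at the origin on the work surface. World frame = base frame: x ahead of the robot, y to its left, z up, the work surface at z = 0. Lengths are in m, angles in degrees, forces in N, time in s.
With the tool pointing down it reaches from about 0.425 to 0.875 m from the base axis. Payload 4.7 kg.
Tool frame: the origin (TCP) lies at the very end of the fingers, on their centre line; the grasp point (between the pads) lies 19 mm behind it; y points along the fingers, z is the direction in which the jaws open and shut, and the axes are right-handed (so a half turn about y gives the same grasp; the last joint's range is limited). The gripper opens to 87 mm and grips with 3 to 60 N. Pads are 19 mm wide; open, the fingers measure 117 mm over their backs; the gripper's body (75 mm by 190 mm) begins 51 mm behind the grasp point.
Start: joints at [-64.223, 18.392, -4.016, 83.108, 1.295, 78.541, -3.26], TCP at [0.274, 0.589, 0.223] pointing down, gripper open.
Joint ranges: [-163.93, 163.93], [-17.29, 119.83], [-79.2, 71.16], [3.27, 140.29], [-89.18, 269.18], [5.43, 117.66], [-154.24, 154.24]. Speed limits (degrees/s): [147.25, 147.25, 180, 180, 180, 180, 180].

INTERFACE

Orientations are given as [roll, pitch, yaw] about the fixed x, y, z axes, in that order (R = Rz(yaw) Ry(pitch) Rx(roll)).
In Python, from cell import env gives the robot as it stands.
- The arm moves only by the shell command python3 -m pendant 'ROWS' [FORCE]. ROWS is JSON, one flat list of numbers, 7 for each row, row after row: the shift along the world's x, y, z in units of 40 mm (1.0 is 40 mm), then the turn, a rotation vector about the world's x, y, z in units of 10 degrees (1.0 is 10 degrees), then the finger opening in mm, from 0 to 87. In form: [x, y, z, wx, wy, wz, jaw, x, y, z, wx, wy, wz, jaw, ...]. A call has 1 to 10 rows; each row shifts and turns the commanded pose from where the row before left it; what a row does not reach is not made up. A row lasts 1/8 s, in which the tool goes at most 62.5 mm and 10.7 degrees, less where a joint would pass 70% of its speed; a pose out of reach is approached as far as the arm can. A call is refused whole if a number of a shift passes 1 or a number of a turn 1, either way. A call with a gripper value outside its range is refused whole. The fingers move at their own pace and stop on an object; FORCE is the grip in N (left out, the last holds). Time passes only in rows, so rows that do not move let the fingers close. It gives the time, the measured TCP pose, the force and the opening at its end, in the units of the state.
- env.get_obs(): the state, without advancing time (a new reading comes with each control period).
- env.read_camera(name): name is "scene" or "top" or "wrist"; returns a dict with "image" (400x640x3 uint8, red, green, blue), "fx", "fy", "cx", "cy" (pixels), "cam_to_world" (4x4, takes a point from camera to world coordinates). Camera axes: x right, y up, looking along -z (the intrinsics and any distortion apply to the point x, -y, -z); pixel columns grow to the right and rows downward; lengths in m; the calibration is good to about 2 mm. A picture is of the moment at which its call begins. There is no depth.
- env.sign_off(): hands the job in, once; it reports no verdict.
The state is a dict: "time_s": time; "qpos": joint angles; "joint_velocities": joint speeds; "effort": joint torques, N m; "tool_pos": TCP position; "tool_rot": TCP orientation; "force": force on the tool from outside, world axes, zero at the start; "wrist_torque": the same for the moment, N m; "grip_width": finger opening in m.
Only numpy, scipy, OpenCV 4.12 (cv2) and the standard library are available. Lean on these libraries where they do the work, as an engineer would, in place of code of your own. Each camera call takes 0.05 s, during which the arm holds its last target.

TASK

Home the microscope's slide carousel: first turn the disc until its tall handle post stands in line with the steel index block on the foot. Then turn the black reset knob on the sloped counter console anticlockwise, regrasping as needed, until you feel it come up firmly against its springy zero stop, without forcing the stop, and let go, leaving the knob's nose near the zero bar of the dial. Leave the carousel indexed and everything else where it is.

Things in the scene. Friction and masses are not known exactly. Their poses are not given: they have to be found in the camera images.
- carousel_base: Fixed round white foot of the carousel, 230 mm across, 22 mm high; origin at the centre of its underside on the bench, on the disc's vertical axis. A steel index block (28 x 12 mm, 50 mm high) stands at its rim, centred 122 mm from the axis along this body's -x. The foot and the console may swap sides of the bench.
- carousel_handle (a point): Centre of the flat top of the carousel's handle: a plain upright round steel post, 16 mm in diameter, rising from the disc to 102 mm above the bench, 75 mm from the disc's axis. It is indexed when it stands on the line from the axis to the index block: x = -75 mm, y = 0 in the frame of carousel_base. The point's -x points from the axis to the post.
- carousel: The 200 mm aluminium disc, its top 34 mm above the bench. It turns freely and endlessly either way with light friction (0.06 N m) and stays where it is left. Five glass slides lie flat on it, with clips up to 41 mm above the bench; a 32 mm hub rises to 56 mm at the centre. Origin on its axis, 24 mm above the bench; -x points to the handle post.
- console: Fixed white counter console, 190 mm deep, 180 mm wide, 145 mm high at the back; origin at the centre of its underside. Its panel slopes at 30 degrees, rising along the console's +x, away from the robot; the dial and the reset knob are on it.
- dial: Fixed white round dial, 132 mm across, on the console's sloped panel. Origin on the knob's axis at the dial's underside; z is the knob's axis, pointing out of the panel (30 degrees from vertical, leaning towards the robot); x points up the slope to the broad black zero bar.
- knob_grip (a point): On the knob's axis, 34 mm above the dial's underside. Black knob: 68 mm skirt up to 10 mm, then a bar grip 72 mm long, 16 mm thick, from 10 to 50 mm above the dial's underside; x runs along the bar to its narrow nose, z out along the axis. It starts 1.2 to 3.2 rad clockwise of the zero bar (seen facing the dial); go back anticlockwise, positive about z. It takes 0.05 N m to turn.
- knob_nose (a point): Tip of the knob's nose, 46 mm from the axis at the height of knob_grip. It points near the zero bar when the knob is home; the stop inside is set differently each time, anywhere within 0.3 rad either side of the bar, so only touch tells where it is.
- zero_stop (a joint): How far the hidden zero stop yields, rad, positive anticlockwise; spring 0.8 N m per rad. Reads 0 at rest, about 0.06 while the knob just turns, and grows once the knob has met the stop and is pressed on. Firmly home: over 0.15 (0.12 N m) for a quarter second. Over 0.6 (0.5 N m) forces it. Let go, it springs back to about 0, with the knob.
- oil_bottle: Bystander: amber jar, 40 mm across, 75 mm high. Origin at the centre of its underside.
- slide_box: Bystander: cardboard box 90 x 80 x 32 mm. Origin at the centre of its underside.
- tube: Bystander: capped clear tube lying down, 112 mm long, 34 mm high. Origin at the centre of its underside.
- petri_dish: Bystander: clear dish, 90 mm across, 14 mm high. Origin at the centre of its underside.
- beaker: Bystander: glass beaker, 72 mm across, 80 mm high. Origin at the centre of its underside.

How it is judged (in metres and radians):
On the way, in this order (a step that is already met when the one before it is completed fails the run):
1. the carousel's handle post is in line with the index block (y of carousel_handle in the frame of carousel_base between -0.006 and 0.006 m and x of carousel_handle in the frame of carousel_base below -0.05 m), for 0.3 s.
2. with the carousel still indexed, the knob is pressed firmly anticlockwise against its zero stop (all of step 1 and value of joint zero_stop above 0.15 rad), for 0.2 s.
At the end, for the whole second after the job is handed in: The handle post is within 6 mm of the line from the carousel's axis to the index block, on the block's side; the knob is let go, its stop sprung back (zero_stop under 0.12 rad) and at rest, with its nose within about 0.63 rad of the zero bar (more than 37 mm up the dial's x) (all of step 1 and x of knob_nose in the frame of dial above 0.037 m and value of joint zero_stop below 0.12 rad and velocity of joint zero_stop between -0.1 and 0.1 rad/s); the robot touches nothing.
It fails at once if the zero stop is forced (yields more than 0.6 rad) (value of joint zero_stop above 0.6 rad).
It fails at once if something else on the bench is moved more than 40 mm (distance of any of oil_bottle, slide_box, tube, petri_dish, beaker from where it was at the start of the episode above 0.04 m).
It also fails if it takes over 72 s, if anything falls off the work surface, if the arm or the gripper's body presses on something with over 40 N, if the wrist force passes 120 N, or if a joint passes its speed limit or range.

## Working session

There is one attempt and no reset: what is moved stays moved. The work goes in short steps, Python scripts to look and compute and a shell command to move; the robot and the scene stay as the last step left them, time stands still between calls to the robot, and variables do not carry over. Pictures are saved under pics/ and viewed, and the job is handed in when it is done.

```bash
mkdir -p pics; python3 - <<'E'
from cell import env
import cv2,numpy as np
o=env.get_obs()
for k in o: print(k,np.round(o[k],4))
for n in("scene","top","wrist"):
    c=env.read_camera(n); cv2.imwrite(f"pics/{n}0.png",c["image"][:,:,::-1])
    print(n,c["fx"],c["fy"],c["cx"],c["cy"],[k for k in c]);print(np.round(c["cam_to_world"],4))
E
```

```text
time_s 0.0
qpos [-64.2223  18.4394  -4.0146  83.1748   1.2948  78.5377  -3.2591]
joint_velocities [-0.0018  0.0073 -0.0009  0.0243 -0.0181  0.0293 -0.0649]
effort [ 2.00000e-04 -4.91298e+01 -4.04200e-01 -3.12532e+01 -6.42000e-02
  4.37000e-02  2.00000e-04]
tool_pos [0.2742 0.5887 0.2215]
tool_rot [-9.01068e+01 -5.70000e-03 -2.49679e+01]
force [ 0.309  -0.2994 -0.2929]
wrist_torque [ 0.013  -0.0159  0.0379]
grip_width 0.0871
scene 432.87095692613366 432.87095692613366 315.9270437137388 199.8212154968376 ['image', 'fx', 'fy', 'cx', 'cy', 'cam_to_world']
[[-0.8044 -0.3981  0.441   0.9777]
 [ 0.594  -0.5562  0.5812  0.5505]
 [ 0.0139  0.7295  0.6839  0.7799]
 [ 0.      0.      0.      1.    ]]
top 445.67386639918686 445.67386639918686 314.47844706253426 194.9850664356634 ['image', 'fx', 'fy', 'cx', 'cy', 'cam_to_world']
[[-0.0076  0.9814 -0.1919  0.3454]
 [-0.9999 -0.0054  0.0117 -0.0134]
 [ 0.0105  0.192   0.9813  1.1696]
 [ 0.      0.      0.      1.    ]]
wrist 280.9947553282346 280.9947553282346 320.94017709453937 195.4400292844169 ['image', 'fx', 'fy', 'cx', 'cy', 'cam_to_world']
[[ 0.4216 -0.8673 -0.2646  0.2016]
 [ 0.9068  0.4028  0.1245  0.6225]
 [-0.0013 -0.2924  0.9563  0.3823]
 [ 0.      0.      0.      1.    ]]
```

View pics/scene0.png

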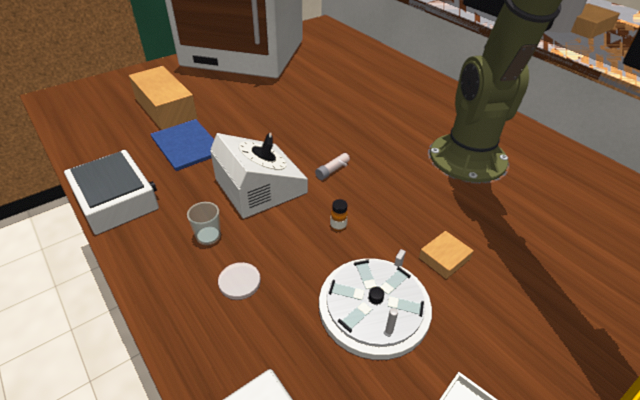

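View pics/top0.png

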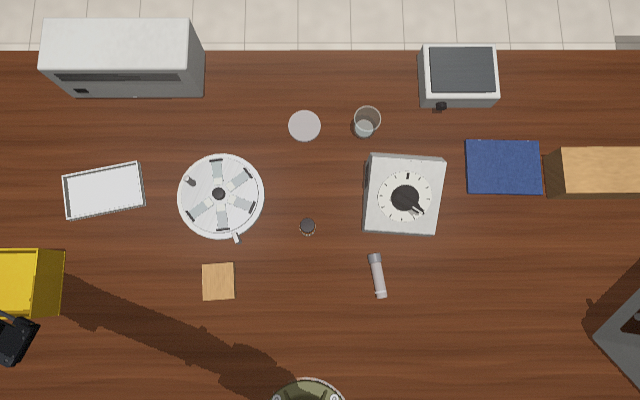

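View pics/wrist0.png

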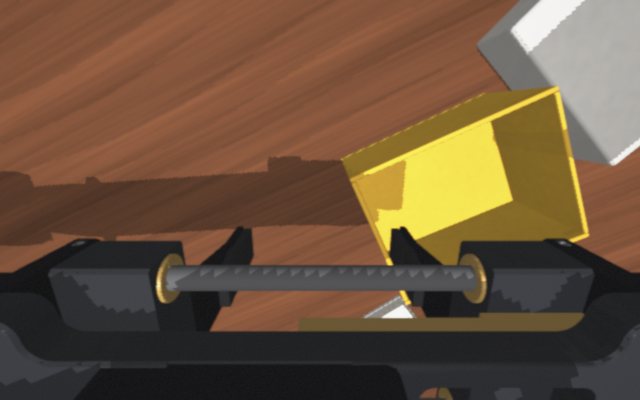

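The top view shows the carousel hub at about (219,194), the post at (190,181), the index block at (236,238) and the dial at about (404,197). The nose points to the lower right. I'll zoom in to measure these.

```bash
cat > h.py <<'E'
import numpy as np,cv2
from cell import env
def ray(c,u,v):
    M=c["cam_to_world"]; d=M[:3,:3]@np.array([(u-c["cx"])/c["fx"],-(v-c["cy"])/c["fy"],-1.]); return M[:3,3],d
def on(c,u,v,z):
    o,d=ray(c,u,v); return o+d*(z-o[2])/d[2]
def onplane(c,u,v,p,n):
    o,d=ray(c,u,v); return o+d*(np.dot(np.array(p)-o,n)/np.dot(d,n))
def tri(c1,p1,c2,p2):
    o1,d1=ray(c1,*p1);o2,d2=ray(c2,*p2)
    s=np.linalg.lstsq(np.c_[d1,-d2],o2-o1,rcond=None)[0]; a=o1+d1*s[0];b=o2+d2*s[1]; return (a+b)/2,np.linalg.norm(a-b)
def proj(c,p):
    M=c["cam_to_world"]; q=M[:3,:3].T@(np.array(p)-M[:3,3]); return np.array([c["cx"]+c["fx"]*q[0]/-q[2],c["cy"]-c["fy"]*q[1]/-q[2]])
def save(n,img): cv2.imwrite("pics/"+n+".png",img[:,:,::-1])
E
python3 - <<'E'
from h import *
c=env.read_camera("top")["image"];s=env.read_camera("scene")["image"]
f=lambda i,x,y,w,h,k:cv2.resize(i[y:y+h,x:x+w],None,fx=k,fy=k,interpolation=cv2.INTER_CUBIC)
save("t_car",f(c,170,145,110,110,5)); save("t_con",f(c,355,145,100,100,6)); save("s_car",f(s,310,235,130,130,4.5)); save("s_con",f(s,200,120,120,100,6))
E
```

```text
(no output)
```

View pics/t_car.png

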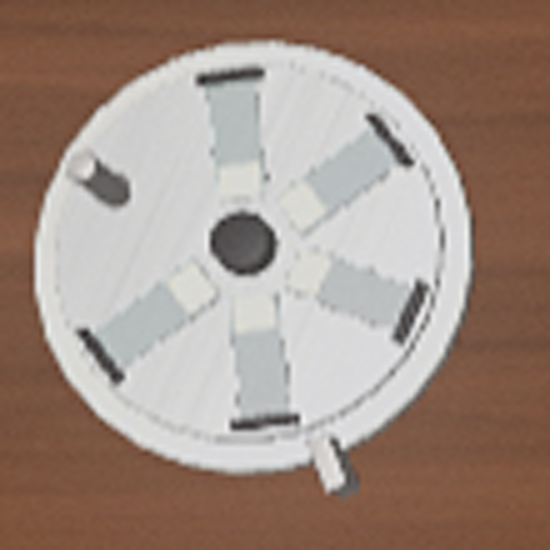

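View pics/t_con.png

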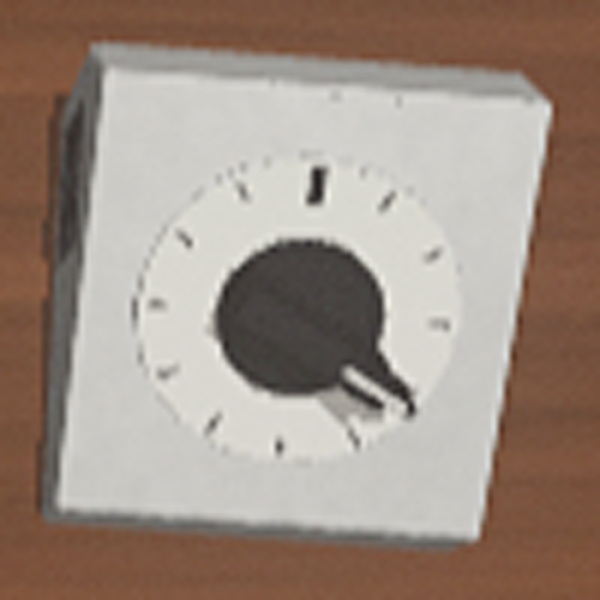

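View pics/s_car.png

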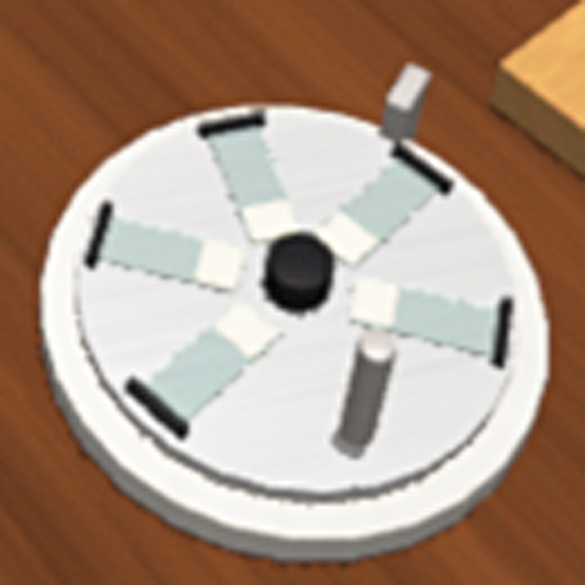

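View pics/s_con.png

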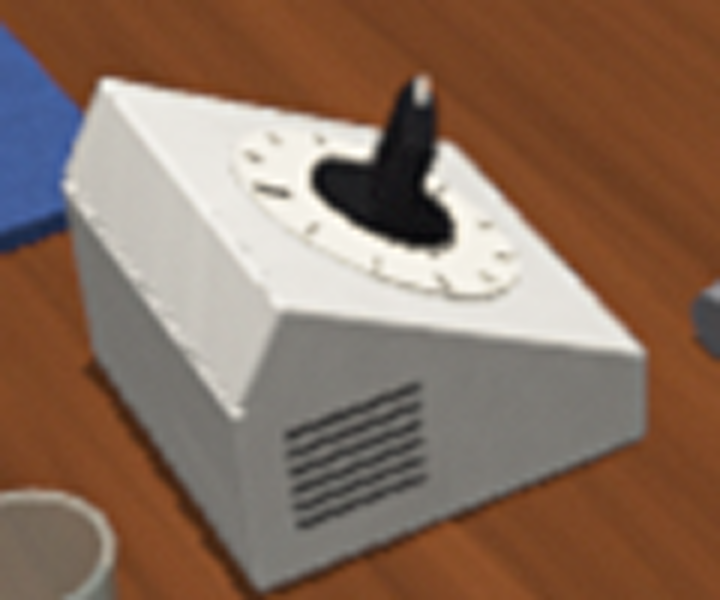

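```bash
cat > m.py <<'E'
from h import *
t=env.read_camera("top");s=env.read_camera("scene")
T=lambda x,y:(170+x/5-.4,145+y/5-.4); S=lambda x,y:(310+x/4.5-.4,235+y/4.5-.4)
TC=lambda x,y:(355+x/6-.4,145+y/6-.4); SC=lambda x,y:(200+x/6-.4,120+y/6-.4)
r=lambda a:np.round(a,4)
for n,a,b,z in(("hub",T(243,238),S(300,258),.056),("post",T(81,165),S(378,347),.102),("block",T(329,463),S(412,84),.05)):
    p,e=tri(t,a,s,b); print(n,"tri",r(p),r(e),"top",r(on(t,*a,z)),"scene",r(on(s,*b,z)))
# foot rim: white ellipse
im=t["image"][145:255,170:280].astype(int); m=((im.min(2)>150)|(im[:,:,2]>110)).astype(np.uint8)
cs,_=cv2.findContours(m,cv2.RETR_EXTERNAL,cv2.CHAIN_APPROX_NONE); k=max(cs,key=cv2.contourArea)
P=np.array([on(t,u+170,v+145,.022)[:2] for u,v in k[:,0]])
A=np.c_[2*P,np.ones(len(P))]; 
for _ in range(4):
    x=np.linalg.lstsq(A,(P**2).sum(1),rcond=None)[0]; R=np.sqrt(x[2]+x[0]**2+x[1]**2); d=np.linalg.norm(P-x[:2],axis=1)-R; ok=abs(d)<.004; P=P[ok];A=A[ok]
print("foot",r(x[:2]),R,len(P))
for n,a,b in(("zero",TC(318,186),SC(271,189)),("backL",TC(105,72),SC(103,82)),("backR",TC(533,100),SC(280,313)),("frontR",TC(478,538),SC(643,350)),("nose",TC(407,400),SC(421,85)),("dialc",TC(298,307),SC(375,215))):
    p,e=tri(t,a,s,b); print(n,r(p),r(e))
E
python3 m.py
```

```text
hub tri [0.5716 0.2196 0.0529] 0.0022 top [0.5717 0.2181 0.056 ] scene [0.5726 0.2218 0.056 ]
post tri [0.5999 0.2907 0.098 ] 0.0012 top [0.5993 0.2891 0.102 ] scene [0.6017 0.2926 0.102 ]
block tri [0.4567 0.174  0.0482] 0.0031 top [0.4575 0.1724 0.05  ] scene [0.4569 0.176  0.05  ]
foot [0.5707 0.2198] 0.113826163148295 245
zero [ 0.5956 -0.2506  0.1273] 0.0001
backL [ 0.6494 -0.1746  0.2325] 0.0822
backR [ 0.6136 -0.3246  0.0461] 0.1041
frontR [ 0.433  -0.3088 -0.0526] 0.12
nose [ 0.5066 -0.2799  0.1282] 0.0044
dialc [ 0.5513 -0.2462  0.0972] 0.0015
```

```bash
python3 -m pendant '[0.9,-0.8,0,0,0,0,87, 0.9,-0.8,0,0,0,0,87, 0.9,-0.8,0,0,0,0,87, 0.9,-0.8,0,0,0,0,87, 0.9,-0.8,0,0,0,0,87, 0.9,-0.8,0,0,0,0,87, 0.9,-0.8,0,0,0,0,87, 0.9,-0.8,0,0,0,0,87, 0.9,-0.8,0,0,0,0,87, 0,0,0,0,0,0,87]' 10
python3 - <<'E'
from h import *
o=env.get_obs(); print(o["tool_pos"],o["tool_rot"],o["qpos"],o["time_s"])
save("w1",env.read_camera("wrist")["image"])
E
```

```text
time_s: 1.6
tool_pos: [0.602, 0.2954, 0.2223]
tool_rot: [-90.1, -0.2, -25.5]
force: [-0.5, 0.3, 0.7]
grip_width: 0.0873
[0.6020428  0.29544157 0.22226913] [-90.12212414  -0.17127374 -25.45779699] [-35.38403711  20.80252764   9.09999353  80.28887598  -3.06454821
  79.15552487  38.25041238] 1.6
```

View pics/w1.png

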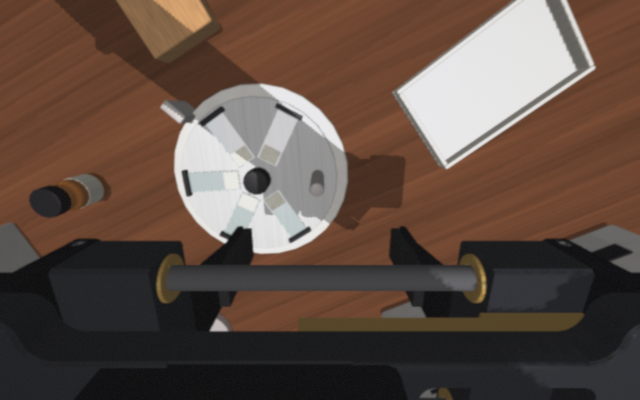

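The wrist picture shows the hub at (257,181), the post top at (317,177) and the block at (178,110). I'll check these against the other cameras.

```bash
python3 - <<'E'
from h import *
w=env.read_camera("wrist")
print("post",on(w,317,178,.102),"hub",on(w,257,178,.056),"block",on(w,174,106,.05))
save("w1z",cv2.resize(w["image"][80:260,150:360],None,fx=3.3,fy=3.3,interpolation=cv2.INTER_CUBIC))
E
```

```text
post [0.58646989 0.30023931 0.102     ] hub [0.56565085 0.2300859  0.056     ] block [0.45329932 0.18393875 0.05      ]
```

View pics/w1z.png

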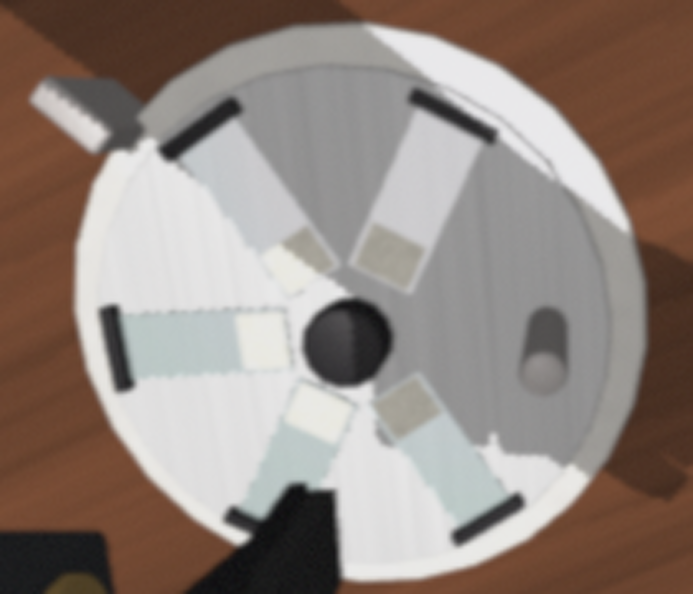

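```bash
python3 - <<'E'
from h import *
w=env.read_camera("wrist")
print("post",on(w,314.2,192.7,.102),"hub",on(w,255.5,184,.056),"block",on(w,169.8,114.6,.05))
im=w["image"]
k=[]
E
```

```text
post [0.59795933 0.29325579 0.102     ] hub [0.5700696 0.2272479 0.056    ] block [0.45796607 0.1763572  0.05      ]
```

```bash
python3 -m pendant '[-0.08,-0.1,-0.8,0,0,0,87, 0,0,-0.8,0,0,0,87, 0,0,-0.8,0,0,0,87, 0,0,-0.8,0,0,0,87, 0,0,-0.6,0,0,0,87, 0,0,0,0,0,0,87]' 10
python3 - <<'E'
from h import *
save("w2",env.read_camera("wrist")["image"])
save("s2",env.read_camera("scene")["image"][200:380,270:500].repeat(3,0).repeat(3,1))
E
```

```text
time_s: 2.5
tool_pos: [0.5923, 0.2984, 0.0684]
tool_rot: [-90.2, 0.2, -24.8]
force: [-0.0, -0.4, 1.2]
grip_width: 0.0872
```

View pics/w2.png

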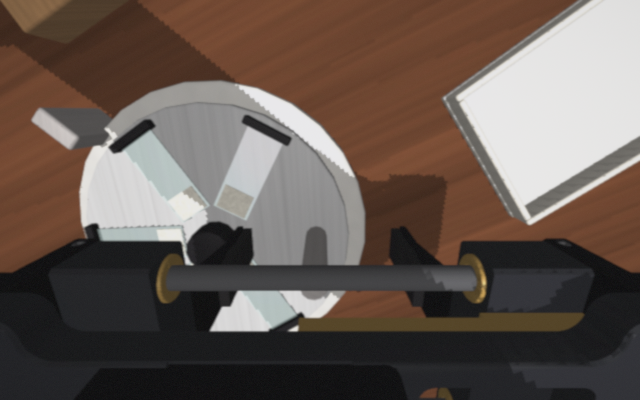

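View pics/s2.png

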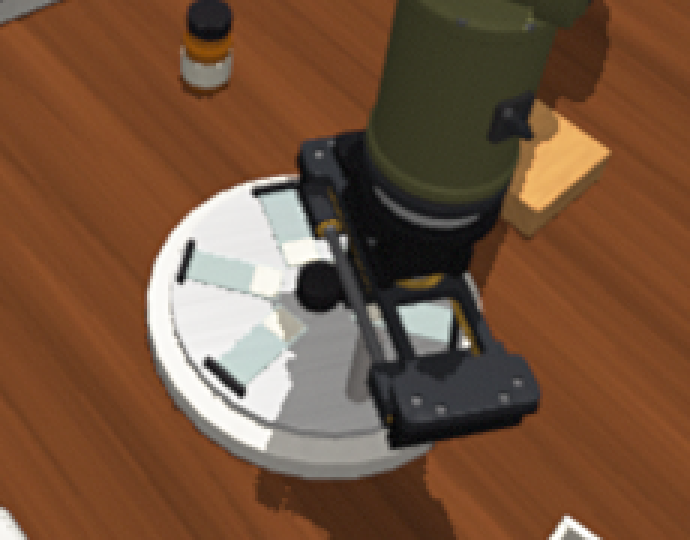

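```bash
python3 -m pendant '[0.16,-0.14,0,0,0,0,60, 0,0,0,0,0,0,30, 0,0,0,0,0,0,10, 0,0,0,0,0,0,10, 0,0,0,0,0,0,10,0,0,0,0,0,0,10]' 10
python3 -c "
from h import *
save('w3',env.read_camera('wrist')['image'])"
```

```text
time_s: 3.35
tool_pos: [0.6015, 0.2917, 0.0705]
tool_rot: [-90.0, 0.0, -25.0]
force: [-0.6, 1.1, 0.0]
grip_width: 0.035
```

View pics/w3.png

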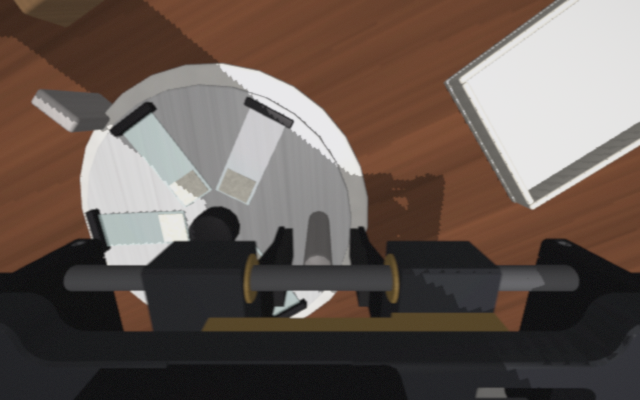

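```bash
python3 -m pendant '[0,0,0,0,0,0,10, 0,0,0,0,0,0,10, 0,0,0,0,0,0,10, 0,0,0,0,0,0,10]' 10
python3 -c "
from h import *
w=env.read_camera('wrist')
for v in (255,260,265,270): print(on(w,317,v,.102))
save('w4',w['image'][190:320,220:420].repeat(4,0).repeat(4,1))"
```

```text
time_s: 3.9
tool_pos: [0.6011, 0.2899, 0.0704]
tool_rot: [-90.2, 0.0, -25.0]
force: [-3.0, -5.4, 3.1]
grip_width: 0.0156
[0.59245996 0.29153154 0.102     ]
[0.5950738  0.29030007 0.102     ]
[0.59771835 0.28905414 0.102     ]
[0.60039413 0.28779349 0.102     ]
```

View pics/w4.png

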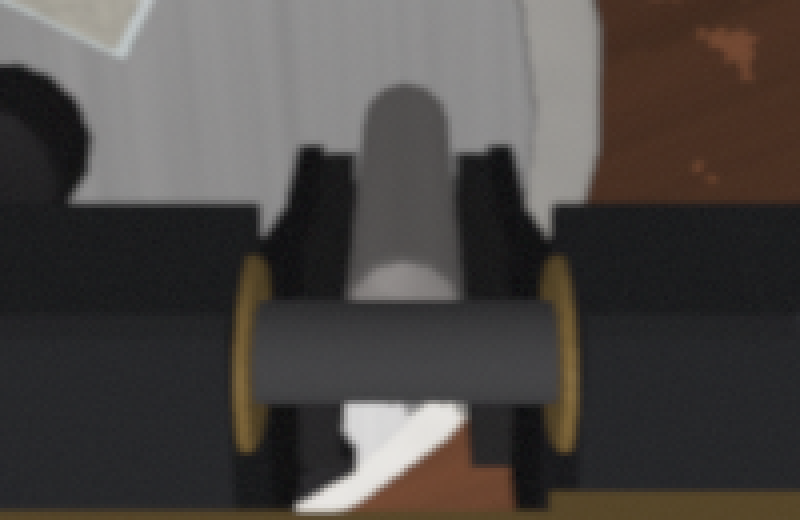

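```bash
python3 -c "
from h import *
f=np.radians(68.3+np.linspace(0,133.5,13)); p=np.c_[np.cos(f),np.sin(f)]*.075/.04
print(np.round(np.diff(p,axis=0),2)); print(p[-1]-p[0])"
```

```text
[[-0.35  0.1 ]
 [-0.36  0.03]
 [-0.36 -0.04]
 [-0.35 -0.11]
 [-0.32 -0.17]
 [-0.28 -0.23]
 [-0.23 -0.28]
 [-0.17 -0.32]
 [-0.11 -0.35]
 [-0.04 -0.36]
 [ 0.03 -0.36]
 [ 0.1  -0.35]]
[-2.4341861  -2.43843826]
```

```bash
python3 -m pendant '[-0.35,0.1,0,0,0,0,10, -0.36,0.03,0,0,0,0,10, -0.36,-0.04,0,0,0,0,10, -0.35,-0.11,0,0,0,0,10, -0.32,-0.17,0,0,0,0,10, -0.28,-0.23,0,0,0,0,10,0,0,0,0,0,0,10]' 10
python3 -c "
from h import *
w=env.read_camera('wrist')
save('w5',w['image'])"
```

```text
time_s: 4.82
tool_pos: [0.5151, 0.2796, 0.0706]
tool_rot: [-89.9, 0.4, -24.7]
force: [-6.5, 5.5, 0.4]
grip_width: 0.0153
```

View pics/w5.png

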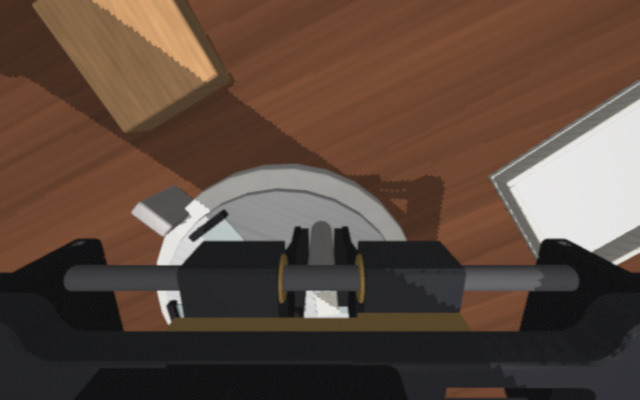

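Still gripped and following. I'll continue the arc.

```bash
python3 -m pendant '[-0.23,-0.28,0,0,0,0,10, -0.17,-0.32,0,0,0,0,10, -0.11,-0.35,0,0,0,0,10, -0.04,-0.36,0,0,0,0,10, 0.03,-0.36,0,0,0,0,10, 0.1,-0.35,0,0,0,0,10,0,0,0,0,0,0,10, 0,0,0,0,0,0,10]' 10
python3 -c "
from h import *
w=env.read_camera('wrist')
save('w6',w['image'])
save('s6',env.read_camera('scene')['image'][200:380,270:500].repeat(3,0).repeat(3,1))"
```

```text
time_s: 5.88
tool_pos: [0.5042, 0.1923, 0.0705]
tool_rot: [-90.1, -0.0, -25.1]
force: [-3.0, -3.4, 2.2]
grip_width: 0.0155
```

View pics/w6.png

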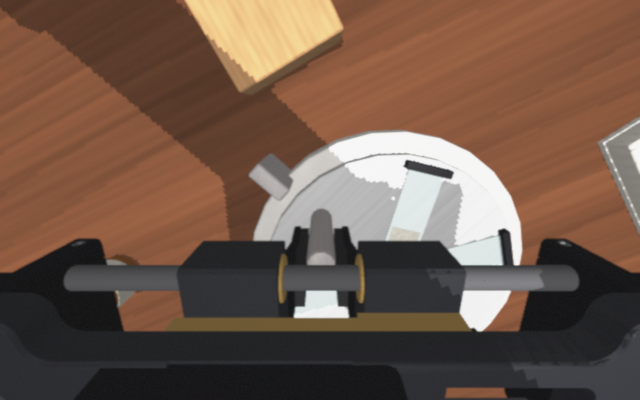

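View pics/s6.png

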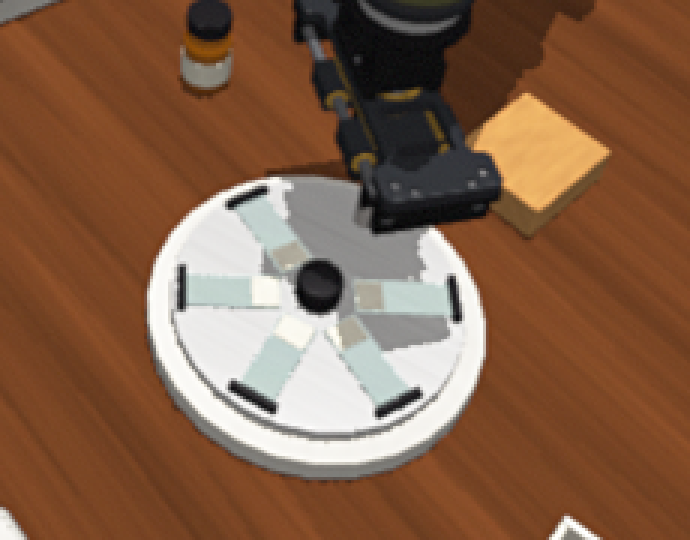

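```bash
python3 -m pendant '[0,0,0,0,0,0,60, 0,0,0,0,0,0,60, 0,0,0.4,0,0,0,60, 0,0,0.9,0,0,0,60, 0,0,1,0,0,0,60, 0,0,1,0,0,0,60, 0,0,1,0,0,0,60, 0,-0.5,0.5,0,0,0,60, 0,-1,0,0,0,0,60, 0,0,0,0,0,0,60]' 10
python3 -c "
from h import *
t=env.read_camera('top')['image']
save('t7',t)
save('t7z',cv2.resize(t[145:255,170:280],None,fx=5,fy=5,interpolation=cv2.INTER_CUBIC))
w=env.read_camera('wrist')
save('w7',w['image'])"
```

```text
time_s: 7.22
tool_pos: [0.5051, 0.1306, 0.2647]
tool_rot: [-89.9, -0.2, -25.3]
force: [-0.9, -0.2, -2.1]
grip_width: 0.0599
```

View pics/t7z.png

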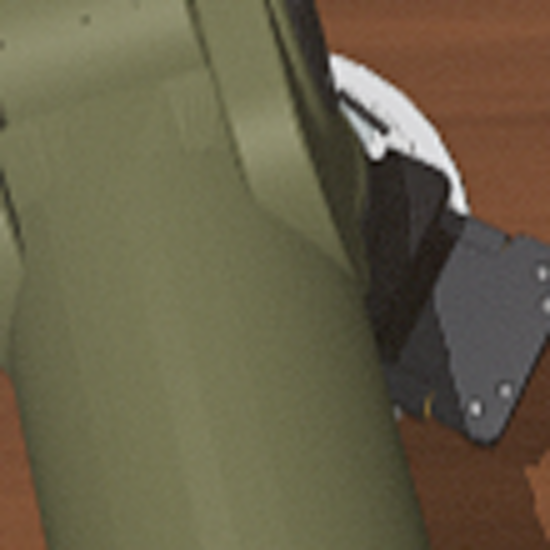

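View pics/w7.png

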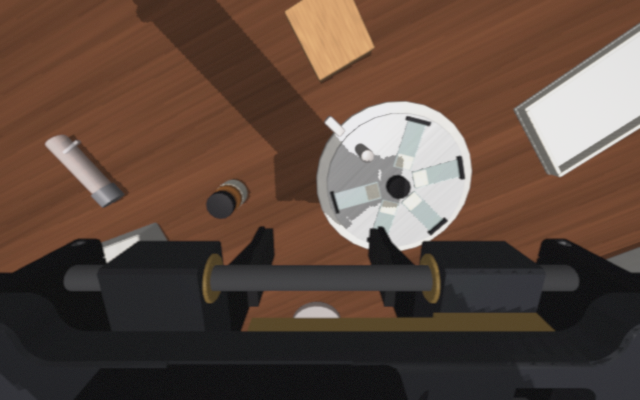

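```bash
python3 -c "
from h import *
w=env.read_camera('wrist')
save('w7z',cv2.resize(w['image'][95:260,310:480],None,fx=3.6,fy=3.6,interpolation=cv2.INTER_CUBIC))
im=w['image'][95:260,310:480].astype(int)
"
```

```text
(no output)
```

View pics/w7z.png

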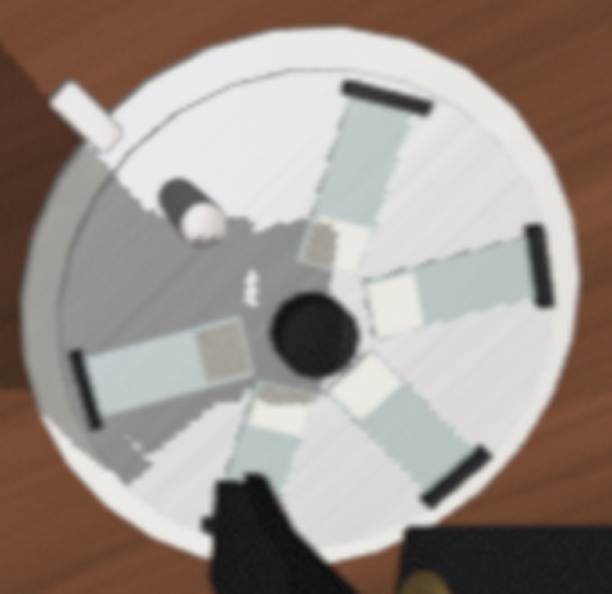

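```bash
cat > idx.py <<'E'
from h import *
def foot(c,x0,y0,x1,y1,guess):
    im=c["image"].astype(int); g=cv2.GaussianBlur(c["image"],(3,3),0).astype(float)
    P=[]
    C0=np.array(guess)
    for a in np.radians(np.arange(0,360,2)):
        prof=[];rs=np.arange(.104,.128,.0005)
        for r in rs:
            u,v=proj(c,[C0[0]+r*np.cos(a),C0[1]+r*np.sin(a),.022])
            prof.append(cv2.getRectSubPix(c["image"].astype(np.uint8),(1,1),(float(u),float(v)))[0,0].astype(float))
        prof=np.array(prof); s=prof[:,2]-0.6*prof[:,0]  # white vs brown
        d=s[4:]-s[:-4]; i=np.argmin(d)
        if d[i]<-40: r=rs[i+2]; P.append([C0[0]+r*np.cos(a),C0[1]+r*np.sin(a)])
    P=np.array(P)
    for _ in range(6):
        x=np.linalg.lstsq(np.c_[2*P,np.ones(len(P))],(P**2).sum(1),rcond=None)[0];R=np.sqrt(x[2]+x[0]**2+x[1]**2)
        d=np.linalg.norm(P-x[:2],axis=1)-R; P=P[abs(d)<max(.0015,1.5*d.std())]
    return x[:2],R,len(P)
def check(c,post,block,hub):
    C,R,n=foot(c,0,0,0,0,(.571,.220)); p=on(c,*post,.102)[:2];b=on(c,*block,.05)[:2]; h=on(c,*hub,.056)[:2]
    print("foot",C,R,n,"hub",h,"post",p,"block",b)
    for nm,q in(("foot",C),("hub",h)):
        e=(b-q)/np.linalg.norm(b-q); d=p-q
        print(nm,"block r",np.linalg.norm(b-q),"ang",np.degrees(np.arctan2(*e[::-1])),"post x",d@e,"lateral(ccw +)",e[0]*d[1]-e[1]*d[0])
E
python3 -c "
from idx import *
w=env.read_camera('wrist')
Z=lambda x,y:(310+x/3.6-.36,95+y/3.6-.36)
check(w,Z(205,222),Z(86.5,117),Z(318,338))"
```

```text
foot [0.57115405 0.22004203] 0.11404701317430047 128 hub [0.56895879 0.22063466] post [0.50032197 0.19471924] block [0.4583705  0.17461476]
foot block r 0.1215885132184229 ang -158.06127243932286 post x 0.07516367197220389 lateral(ccw +) -0.002974902631316622
hub block r 0.11978147176670888 ang -157.40598751427737 post x 0.07332564386222479 lateral(ccw +) -0.002443764332215631
```

```bash
python3 -m pendant '[-0.1,-0.9,0.2,0,0,0,60, -0.1,-0.9,0.2,0,0,0,60, -0.1,-0.9,0.2,0,0,0,60, -0.1,-0.9,0,0,0,0,60, -0.1,-0.9,0,0,0,0,60, -0.1,-0.9,0,0,0,0,60, 0,-0.9,0,0,0,0,60, 0,-0.5,0,0,0,0,60, 0,0,0,0,0,0,60]' 10
python3 -c "
from h import *
t=env.read_camera('top')['image']
save('t8',t)
save('t8z',cv2.resize(t[145:255,170:280],None,fx=5,fy=5,interpolation=cv2.INTER_CUBIC))
w=env.read_camera('wrist')
save('w8',w['image'])
t=env.read_camera('scene')['image']
save('s8z',cv2.resize(t[235:365,310:440],None,fx=4.5,fy=4.5,interpolation=cv2.INTER_CUBIC))"
```

```text
time_s: 8.55
tool_pos: [0.4801, -0.1385, 0.2867]
tool_rot: [-90.0, -0.0, -25.1]
force: [-0.0, 0.1, -0.1]
grip_width: 0.06
```

View pics/t8z.png

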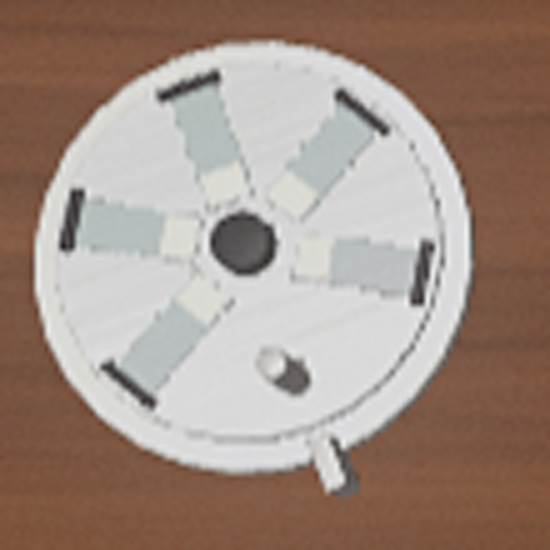

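View pics/s8z.png

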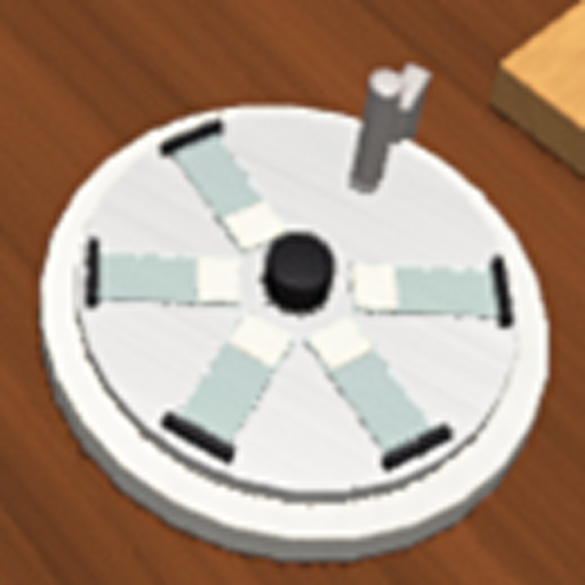

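View pics/w8.png

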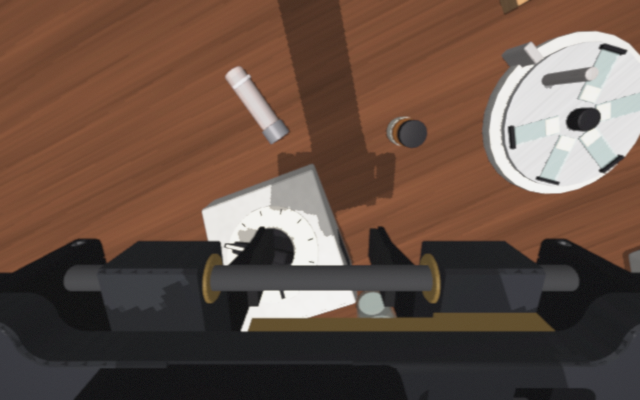

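```bash
python3 -c "
from idx import *
w=env.read_camera('top')
Z=lambda x,y:(170+x/5-.4,145+y/5-.4)
check(w,Z(270,360),Z(329,463),Z(243,238))
w=env.read_camera('scene')
Z=lambda x,y:(310+x/4.5-.4,235+y/4.5-.4)
check(w,Z(387,83),Z(414,86),Z(300,258))"
```

```text
foot [0.57069822 0.21960287] 0.11462665654987472 120 hub [0.57170529 0.21813986] post [0.50221208 0.1935465 ] block [0.45749987 0.17244308]
foot block r 0.12262916185396205 ang -157.3828032068912 post x 0.07323975787506094 lateral(ccw +) -0.0022853732990077355
hub block r 0.12300842288197208 ang -158.1922702641996 post x 0.07365623417126858 lateral(ccw +) -0.0029828888631696013
foot [0.57448497 0.22389384] 0.11635546937000374 88 hub [0.57262669 0.22181888] post [0.50278086 0.1956817 ] block [0.45700632 0.17752239]
foot block r 0.12629942869570318 ang -158.45974077791308 post x 0.07705451069820353 lateral(ccw +) -8.471669084857483e-05
hub block r 0.1238153858805578 ang -159.03715605337496 post x 0.07457382231145934 lateral(ccw +) -0.0005809843101232566
```

```bash
cat > dial.py <<'E'
from h import *
t=env.read_camera("top");s=env.read_camera("scene")
TC=lambda x,y:(355+x/6-.4,145+y/6-.4); SC=lambda x,y:(200+x/6-.4,120+y/6-.4)
a=[(318,186),(387,202),(432,255),(441,325),(356,438),(280,446),(212,423),(168,373),(157,303),(183,241),(242,191)]
b=[(271,189),(256,157),(275,139),(320,140),(440,190),(487,224),(503,255),(487,275),(443,282),(377,262),(313,229)]
P=[]
for i,j in zip(a,b):
    p,e=tri(t,TC(*i),s,SC(*j)); P.append(p); print(np.round(p,4),round(e,4))
P=np.array(P)
ctr=np.mean([ (P[i]+P[j])/2 for i,j in((0,5),(1,6),(2,7),(3,8),(4,10))][:4],axis=0)
m=P.mean(0);U,S,V=np.linalg.svd(P-m);n=V[2]*np.sign(V[2][2])
print("centre",ctr,"normal",n,"tilt",np.degrees(np.arccos(n[2])),"resid",np.abs((P-m)@n).max(),"r",np.linalg.norm(P-ctr,axis=1))
x=P[0]-P[5];x/=np.linalg.norm(x);print("x",x,"yaw",np.degrees(np.arctan2(x[1],x[0])),"slope",np.degrees(np.arcsin(x[2])),"yaw from n",np.degrees(np.arctan2(-n[1],-n[0])))
for nm,i,j in(("backL",(105,72),(280,313)),("backR",(533,100),(103,82)),("frontL",(58,510),(643,350)),("nose",(402,405),(421,85))):
    p,e=tri(t,TC(*i),s,SC(*j));print(nm,p,e)
E
python3 dial.py
```

```text
[ 0.5956 -0.2506  0.1273] 0.0001
[ 0.5887 -0.278   0.1248] 0.0018
[ 0.5691 -0.2978  0.1143] 0.0015
[ 0.5436 -0.3044  0.0991] 0.0003
[ 0.5014 -0.274   0.0717] 0.0003
[ 0.4978 -0.2418  0.0712] 0.001
[ 0.5073 -0.2134  0.0761] 0.0001
[ 0.5269 -0.1945  0.0862] 0.0007
[ 0.5531 -0.1883  0.0989] 0.0011
[ 0.5767 -0.1982  0.1136] 0.0012
[ 0.594  -0.2201  0.1249] 0.0006
centre [ 0.54776422 -0.24609751  0.09974111] normal [-0.49909819  0.03373595  0.86588849] tilt 30.015685018773066 resid 0.0017383956755519223 r [0.05537338 0.05758031 0.05783981 0.05844621 0.06090603 0.05769091
 0.05720373 0.05729045 0.0580328  0.05767569 0.05864745]
x [ 0.86491848 -0.07745347  0.49590017] yaw -5.117188949334265 slope 29.729125974773417 yaw from n -3.866958015651897
backL [ 0.63963778 -0.16444433  0.13948518] 0.000583091973427036
backR [ 0.62649292 -0.33419488  0.1457363 ] 0.0016878259327978956
frontL [ 0.4751733  -0.15237865  0.04796826] 0.000989479558771945
nose [ 0.50568516 -0.27879512  0.12796581] 0.0016901013972891253
```

```bash
cat > plan.py <<'E'
from h import *
from scipy.spatial.transform import Rotation as Ro
yaw=np.radians(-4.5); n=np.array([-.5*np.cos(yaw),-.5*np.sin(yaw),.8660]);x=np.array([.866*np.cos(yaw),.866*np.sin(yaw),.5]);y=np.cross(n,x)
C=np.array([.5478,-.2461,.0997])-.004*n
def des(phi): # jaw along dial angle phi (deg)
    z=np.cos(np.radians(phi))*x+np.sin(np.radians(phi))*y; return np.c_[np.cross(-n,z),-n,z]
def cur():
    o=env.get_obs(); return o,Ro.from_euler("xyz",o["tool_rot"],degrees=True)
if __name__=="__main__":
    o,R=cur(); print(o["tool_pos"],np.round(o["qpos"],1),"n",n)
    A=R.as_matrix(); jz=A[:,2]; print("jaw now dial ang",np.degrees(np.arctan2(jz@y,jz@x)))
    for phi in(-29,151):
        rv=(Ro.from_matrix(des(phi))*R.inv()).as_rotvec(degrees=True)/10; print(phi,rv)
    for h in(.02,.10,.15): print("tcp at",h,C+h*n,"delta/40mm",(C+h*n-o["tool_pos"])/.04)
    p=np.array([.5057,-.2788,.128])-C; print("nose",p@x,p@y,p@n,np.degrees(np.arctan2(p@y,p@x)))
E
python3 plan.py
```

```text
[ 0.48019746 -0.13687565  0.28654545] [-16.5  -2.6  28.6  99.2   1.2  83.1  77.1] n [-0.49845867  0.03922955  0.866     ]
jaw now dial ang 72.17726038491797
-29 [ 2.39327464 -2.40860722 -9.61307646]
151 [-2.31484989 -2.30038843  7.93612884]
tcp at 0.02 [ 0.53982466 -0.24547233  0.113556  ] delta/40mm [ 1.49067998 -2.71491696 -4.32473614]
tcp at 0.1 [ 0.49994797 -0.24233396  0.182836  ] delta/40mm [ 0.49376264 -2.63645787 -2.59273614]
tcp at 0.15 [ 0.47502503 -0.24037249  0.226136  ] delta/40mm [-0.12931069 -2.58742093 -1.51023614]
nose -0.0199743899390023 -0.03590074504092683 0.048209927659932046 -119.09060665710807
```

```bash
python3 -m pendant '[0,-0.24,-0.1,0.22,-0.22,-0.88,60, 0,-0.24,-0.1,0.22,-0.22,-0.88,60, 0,-0.24,-0.1,0.22,-0.22,-0.88,60, 0,-0.24,-0.1,0.22,-0.22,-0.88,60, 0,-0.24,-0.1,0.22,-0.22,-0.88,60, 0,-0.24,-0.1,0.22,-0.22,-0.88,60, 0,-0.24,-0.1,0.22,-0.22,-0.88,60, 0,-0.24,-0.1,0.22,-0.22,-0.88,60, 0,-0.24,-0.1,0.22,-0.22,-0.88,60, 0,-0.24,-0.1,0.22,-0.22,-0.88,60]' 10
python3 -m pendant '[0,0,0,0.19,-0.21,-0.8,60,0,0,0,0,0,0,60]'
python3 plan.py; python3 -c "
from h import *
save('w9',env.read_camera('wrist')['image'])"
```

```text
time_s: 10.15
tool_pos: [0.4801, -0.2337, 0.2467]
tool_rot: [-64.1, 11.6, -112.5]
force: [0.5, 0.8, -0.0]
grip_width: 0.06
time_s: 10.4
tool_pos: [0.4786, -0.2347, 0.246]
tool_rot: [-63.2, 14.0, -120.1]
force: [0.0, -0.1, 0.3]
grip_width: 0.0599
[ 0.47863176 -0.23467235  0.24603376] [ 16.7 -17.2  13.2 121.5 -11.5  48.5   2.3] n [-0.49845867  0.03922955  0.866     ]
jaw now dial ang -28.975297271642418
-29 [ 7.32401025e-03 -6.78457839e-05  1.49195785e-03]
151 [-8.97109039  0.7171845  15.5858968 ]
tcp at 0.02 [ 0.53982466 -0.24547233  0.113556  ] delta/40mm [ 1.52982265 -0.26999936 -3.31194399]
tcp at 0.1 [ 0.49994797 -0.24233396  0.182836  ] delta/40mm [ 0.53290531 -0.19154026 -1.57994399]
tcp at 0.15 [ 0.47502503 -0.24037249  0.226136  ] delta/40mm [-0.09016802 -0.14250333 -0.49744399]
nose -0.0199743899390023 -0.03590074504092683 0.048209927659932046 -119.09060665710807
```

View pics/w9.png

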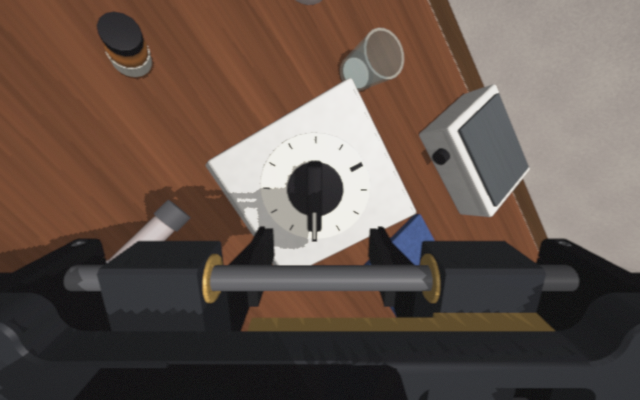

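The wrist view shows the knob bar upright in the image, nose tip at (314,240), with the skirt centred at about (315,188). The jaws straddle it correctly. I'll check the axis position from this view.

```bash
python3 - <<'E'
from plan import *
w=env.read_camera("wrist"); im=w["image"]
hsv=cv2.cvtColor(im,cv2.COLOR_RGB2HSV)
m=((im.max(2)<75)).astype(np.uint8); m[232:]=0; m[:150]=0;m[:,:270]=0;m[:,360:]=0
mm=cv2.morphologyEx(m,cv2.MORPH_OPEN,np.ones((15,15)))
cs,_=cv2.findContours(mm,0,1);k=max(cs,key=cv2.contourArea);e=cv2.fitEllipse(k);print(e)
for h in(.0,.010): print(h,"skirt centre",onplane(w,*e[0],C+h*n,n),"model",C+h*n)
# dial: bright region
for a,b in(((316,133),(315,188)),):pass
for px,h in(((357,167),.004),((314,240),.05),((315.5,165),.05)):
    p=onplane(w,*px,C+h*n,n)-C; print(px,p@x,p@y,np.degrees(np.arctan2(p@y,p@x)))
save("w9z",cv2.resize(im[120:260,240:390],None,fx=4,fy=4,interpolation=cv2.INTER_CUBIC))
E
```

```text
((313.81683349609375, 188.21209716796875), (49.61653137207031, 54.10313415527344), 92.58536529541016)
0.0 skirt centre [ 0.55051598 -0.24564086  0.09662375] model [ 0.54979383 -0.24625692  0.096236  ]
0.01 skirt centre [ 0.54705559 -0.24305894  0.10606187] model [ 0.54480925 -0.24586462  0.104896  ]
(357, 167) 0.05795408724828022 -0.00036147095338438546 -0.3573603255201316
(314, 240) -0.019691406382517075 -0.038559462114025174 -117.05232748029873
(315.5, 165) 0.021760098705014493 0.03228618729634069 56.020995801352946
```

View pics/w9z.png

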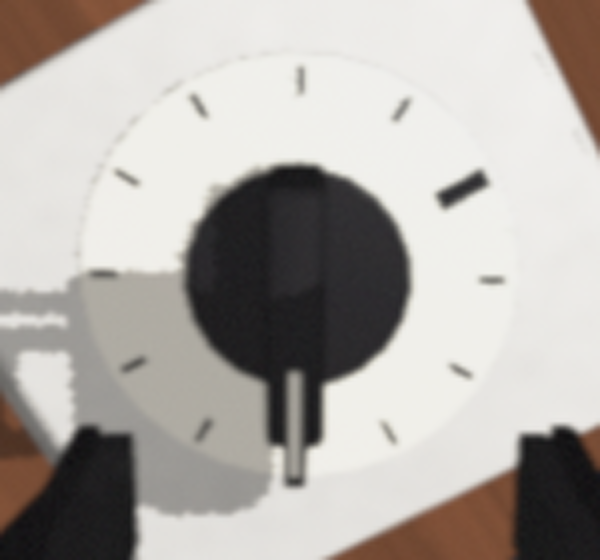

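```bash
python3 -m pendant '[-0.07,-0.12,-0.49,0,0,0,60, 0.32,-0.025,-0.56,0,0,0,60, 0.32,-0.025,-0.56,0,0,0,60, 0.32,-0.025,-0.56,0,0,0,60, 0.32,-0.025,-0.56,0,0,0,60, 0.16,-0.015,-0.28,0,0,0,60, 0,0,0,0,0,0,60, 0,0,0,0,0,0,60]' 10
python3 plan.py; python3 -c "
from h import *
save('w10',env.read_camera('wrist')['image']);save('s10',cv2.resize(env.read_camera('scene')['image'][80:230,170:370],None,fx=3.5,fy=3.5))"
```

```text
time_s: 11.5
tool_pos: [0.5353, -0.2434, 0.1272]
tool_rot: [-63.0, 14.1, -120.0]
force: [-0.2, -0.1, 0.8]
grip_width: 0.0599
[ 0.53529391 -0.24340304  0.12718473] [ 12.5  -2.9  16.8 124.6 -21.7  32.3  11.8] n [-0.49845867  0.03922955  0.866     ]
jaw now dial ang -28.90070424670057
-29 [ 0.00395212  0.01552163 -0.00978329]
151 [-8.98924861  0.70347814 15.56742158]
tcp at 0.02 [ 0.53982466 -0.24547233  0.113556  ] delta/40mm [ 0.11326884 -0.05173214 -0.34071831]
tcp at 0.1 [ 0.49994797 -0.24233396  0.182836  ] delta/40mm [-0.8836485   0.02672696  1.39128169]
tcp at 0.15 [ 0.47502503 -0.24037249  0.226136  ] delta/40mm [-1.50672183  0.0757639   2.47378169]
nose -0.0199743899390023 -0.03590074504092683 0.048209927659932046 -119.09060665710807
```

View pics/w10.png

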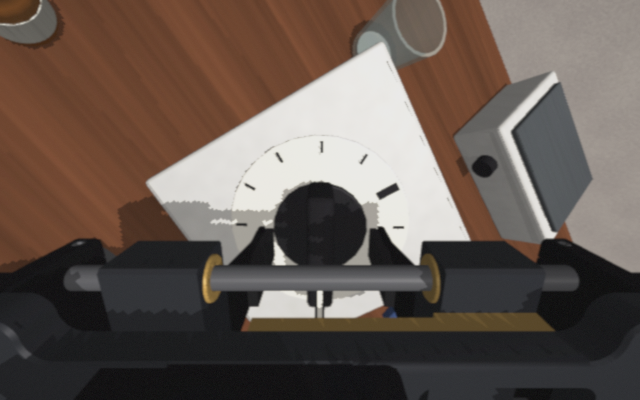

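View pics/s10.png

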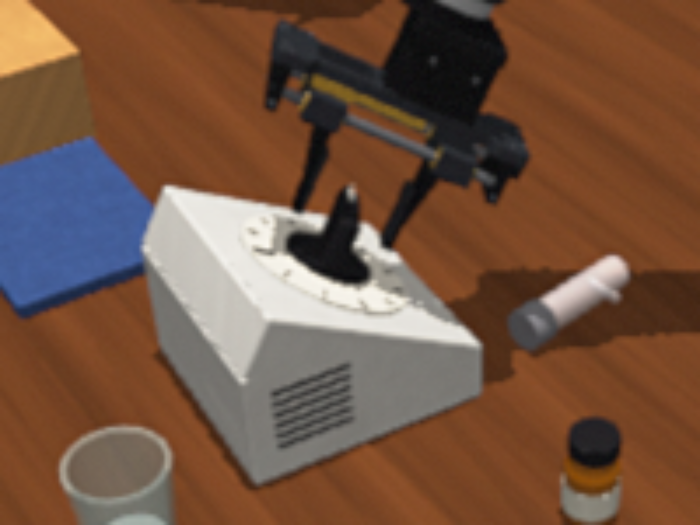

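```bash
python3 -m pendant '[0.13,-0.01,-0.3,0,0,0,60, 0,0,0,0,0,0,30, 0,0,0,0,0,0,10, 0,0,0,0,0,0,10, 0,0,0,0,0,0,10, 0,0,0,0,0,0,10, 0,0,0,0,0,0,10]' 30
cat > tq.py <<'E'
from plan import *
o,R=cur(); d=o["tool_pos"]-C; jz=R.as_matrix()[:,2]
T=np.array(o["wrist_torque"]);F=np.array(o["force"])
print("t",o["time_s"],"tcp dial x,y,z mm",np.round([d@x*1e3,d@y*1e3,d@n*1e3],1),"jaw ang",round(np.degrees(np.arctan2(jz@y,jz@x)),1),"tilt err",round(np.degrees(np.arccos(min(1,-R.as_matrix()[:,1]@n))),1),
"Tn",round(T@n,3),"Fdial",np.round([F@x,F@y,F@n],1),"T",np.round(T,2),"grip",round(o["grip_width"],4),"q7",np.round(o["qpos"],0))
E
python3 tq.py
```

```text
time_s: 12.48
tool_pos: [0.5408, -0.2444, 0.115]
tool_rot: [-63.0, 14.1, -120.1]
force: [4.0, -1.3, -0.2]
grip_width: 0.0158
t 12.475 tcp dial x,y,z mm [ 1.5  1.1 20.8] jaw ang -29.0 tilt err 0.4 Tn 0.105 Fdial [ 3.4 -1.  -2.2] T [-0.41  0.22 -0.13] grip 0.0158 q7 [ 12.  -1.  17. 125. -24.  31.  13.]
```

```bash
python3 -m pendant '[0,0,0,-0.5,0.04,0.87,10, 0,0,0,-0.5,0.04,0.87,10, 0,0,0,0,0,0,10]'; python3 tq.py;  python3 -m pendant '[0,0,0,-0.5,0.04,0.87,10, 0,0,0,-0.5,0.04,0.87,10, 0,0,0,0,0,0,10]'; python3 tq.py
```

```text
time_s: 12.85
tool_pos: [0.5408, -0.2444, 0.115]
tool_rot: [-60.1, 4.5, -102.3]
force: [3.5, -0.9, -0.4]
grip_width: 0.016
t 12.85 tcp dial x,y,z mm [ 1.4  1.1 20.8] jaw ang -9.0 tilt err 0.4 Tn 0.011 Fdial [ 2.9 -0.7 -2.1] T [-0.41 -0.02 -0.23] grip 0.016 q7 [ 12.  -1.  17. 125. -24.  31.  33.]
time_s: 13.22
tool_pos: [0.5407, -0.2444, 0.1149]
tool_rot: [-60.3, -5.4, -85.0]
force: [4.1, -1.8, 0.1]
grip_width: 0.0159
t 13.225 tcp dial x,y,z mm [ 1.3  1.1 20.8] jaw ang 10.9 tilt err 0.4 Tn 0.007 Fdial [ 3.7 -1.5 -2. ] T [-0.47 -0.06 -0.26] grip 0.0159 q7 [ 12.  -1.  18. 125. -24.  31.  53.]
```

```bash
python3 -m pendant '[0,0,0,-0.5,0.04,0.87,10, 0,0,0,-0.5,0.04,0.87,10, 0,0,0,0,0,0,10]'; python3 tq.py;  python3 -m pendant '[0,0,0,-0.5,0.04,0.87,10, 0,0,0,-0.5,0.04,0.87,10, 0,0,0,0,0,0,10]'; python3 tq.py;python3 -m pendant '[0,0,0,-0.5,0.04,0.87,10,  0,0,0,0,0,0,10]'; python3 tq.py; python3 -c "
from h import *
save('w11',env.read_camera('wrist')['image'])"
```

```text
time_s: 13.6
tool_pos: [0.5406, -0.2444, 0.1148]
tool_rot: [-63.6, -14.9, -67.1]
force: [4.2, -2.5, 0.5]
grip_width: 0.016
t 13.6 tcp dial x,y,z mm [ 1.2  1.1 20.8] jaw ang 30.9 tilt err 0.4 Tn -0.033 Fdial [ 4.  -2.2 -1.8] T [-0.53 -0.19 -0.33] grip 0.016 q7 [ 11.  -1.  18. 125. -23.  31.  73.]
time_s: 13.98
tool_pos: [0.5405, -0.2445, 0.1148]
tool_rot: [-70.0, -22.8, -47.6]
force: [4.6, -3.7, 0.6]
grip_width: 0.0161
t 13.975 tcp dial x,y,z mm [ 1.2  1.  20.8] jaw ang 51.0 tilt err 0.4 Tn -0.106 Fdial [ 4.5 -3.3 -1.9] T [-0.64 -0.27 -0.48] grip 0.0161 q7 [ 11.  -1.  18. 125. -23.  31.  93.]
time_s: 14.22
tool_pos: [0.5405, -0.2445, 0.1148]
tool_rot: [-74.4, -25.9, -37.1]
force: [4.1, -3.2, 0.1]
grip_width: 0.0159
t 14.225 tcp dial x,y,z mm [ 1.1  1.  20.8] jaw ang 61.0 tilt err 0.4 Tn -0.046 Fdial [ 3.8 -2.9 -2.1] T [-0.68 -0.32 -0.43] grip 0.0159 q7 [ 11.  -1.  19. 125. -23.  31. 103.]
```

View pics/w11.png

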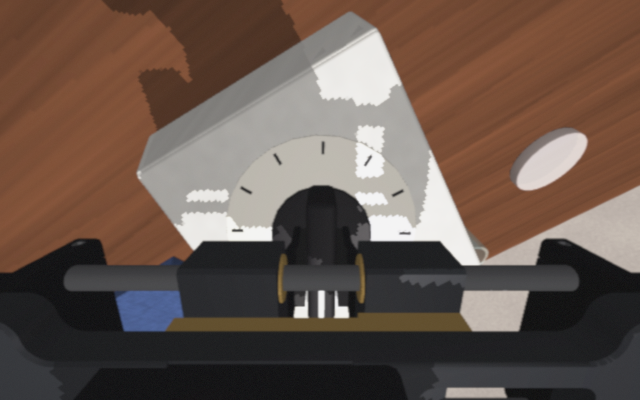

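```bash
cat >> tq.py <<'E'
print("eff7",np.round(o["effort"][6],3), "eff",np.round(o["effort"],2))
E
for i in 1 2; do python3 -m pendant '[0,0,0,0,0,0,10]' >/dev/null; python3 tq.py; done
python3 -m pendant '[0,0,0,-0.25,0.02,0.433,10,  0,0,0,0,0,0,10]'>/dev/null; python3 tq.py
python3 -m pendant '[0,0,0,-0.25,0.02,0.433,10,  0,0,0,0,0,0,10]'>/dev/null; python3 tq.py
python3 -m pendant '[0,0,0,-0.25,0.02,0.433,10,  0,0,0,0,0,0,10]'>/dev/null; python3 tq.py
```

```text
t 14.4 tcp dial x,y,z mm [ 1.1  1.  20.8] jaw ang 61.0 tilt err 0.4 Tn 0.018 Fdial [ 3.3 -2.9 -2. ] T [-0.7  -0.25 -0.37] grip 0.0158 q7 [ 11.  -1.  19. 125. -23.  31. 103.]
eff7 0.044 eff [ -0.89 -25.49  -1.14 -25.62  -0.76   0.04   0.04]
t 14.525 tcp dial x,y,z mm [ 1.1  1.  20.8] jaw ang 60.9 tilt err 0.4 Tn 0.001 Fdial [ 3.9 -2.6 -2.7] T [-0.73 -0.27 -0.4 ] grip 0.0153 q7 [ 11.  -1.  19. 125. -23.  31. 103.]
eff7 0.043 eff [ -0.89 -25.49  -1.14 -25.62  -0.76   0.04   0.04]
t 14.775 tcp dial x,y,z mm [ 1.1  1.  20.8] jaw ang 66.0 tilt err 0.4 Tn -0.038 Fdial [ 3.5 -3.  -2.1] T [-0.65 -0.26 -0.41] grip 0.0157 q7 [ 11.  -1.  19. 125. -23.  31. 108.]
eff7 0.268 eff [ -0.93 -25.48  -1.18 -25.63  -0.75   0.04   0.27]
t 15.025 tcp dial x,y,z mm [ 1.1  1.  20.8] jaw ang 71.0 tilt err 0.4 Tn -0.072 Fdial [ 4.3 -3.3 -2.1] T [-0.71 -0.29 -0.48] grip 0.0154 q7 [ 10.  -1.  19. 125. -23.  31. 113.]
eff7 0.272 eff [ -0.96 -25.48  -1.2  -25.64  -0.75   0.04   0.27]
t 15.275 tcp dial x,y,z mm [ 1.1  0.9 20.8] jaw ang 76.0 tilt err 0.4 Tn -0.045 Fdial [ 4.  -2.7 -1.8] T [-0.69 -0.28 -0.44] grip 0.0157 q7 [ 10.  -1.  19. 125. -23.  31. 118.]
eff7 0.275 eff [ -0.98 -25.47  -1.23 -25.64  -0.75   0.05   0.28]
```

```bash

python3 -m pendant '[0,0,0,-0.25,0.02,0.433,10,  0,0,0,0,0,0,10]'>/dev/null; python3 tq.py
python3 -m pendant '[0,0,0,-0.25,0.02,0.433,10,  0,0,0,0,0,0,10]'>/dev/null; python3 tq.py
python3 -m pendant '[0,0,0,-0.25,0.02,0.433,10,  0,0,0,0,0,0,10]'>/dev/null; python3 tq.py
```

```text
t 15.525 tcp dial x,y,z mm [ 1.1  0.9 20.8] jaw ang 81.0 tilt err 0.4 Tn -0.066 Fdial [ 3.2 -3.  -2.4] T [-0.67 -0.23 -0.45] grip 0.0159 q7 [ 10.  -1.  19. 125. -23.  31. 123.]
eff7 0.279 eff [ -1.   -25.47  -1.25 -25.64  -0.75   0.05   0.28]
t 15.775 tcp dial x,y,z mm [ 1.1  0.9 20.8] jaw ang 86.0 tilt err 0.4 Tn -0.066 Fdial [ 3.6 -3.4 -2.1] T [-0.7  -0.31 -0.47] grip 0.0158 q7 [ 10.  -1.  19. 125. -23.  31. 128.]
eff7 0.283 eff [ -1.02 -25.47  -1.28 -25.64  -0.75   0.06   0.28]
t 16.025 tcp dial x,y,z mm [ 1.1  0.9 20.8] jaw ang 91.0 tilt err 0.4 Tn -0.077 Fdial [ 3.3 -3.1 -1.1] T [-0.71 -0.21 -0.49] grip 0.016 q7 [ 10.  -1.  19. 125. -23.  31. 133.]
eff7 0.286 eff [ -1.04 -25.46  -1.3  -25.64  -0.75   0.06   0.29]
```

```bash

python3 -m pendant '[0,0,0,-0.25,0.02,0.433,10,  0,0,0,0,0,0,10]'>/dev/null; python3 tq.py
python3 -m pendant '[0,0,0,-0.25,0.02,0.433,10,  0,0,0,0,0,0,10]'>/dev/null; python3 tq.py
```

```text
t 16.275 tcp dial x,y,z mm [ 1.1  0.9 20.8] jaw ang 96.0 tilt err 0.4 Tn -0.105 Fdial [ 4.1 -3.6 -2.6] T [-0.7  -0.27 -0.51] grip 0.0158 q7 [ 10.  -1.  19. 125. -23.  31. 138.]
eff7 0.29 eff [ -1.06 -25.46  -1.32 -25.64  -0.74   0.07   0.29]
t 16.525 tcp dial x,y,z mm [ 1.2  0.9 20.8] jaw ang 101.0 tilt err 0.4 Tn -0.069 Fdial [ 3.  -3.2 -2.3] T [-0.68 -0.27 -0.46] grip 0.0161 q7 [ 10.  -1.  19. 125. -23.  31. 143.]
eff7 0.293 eff [ -1.07 -25.46  -1.34 -25.64  -0.74   0.08   0.29]
```

```bash
python3 -c "
from h import *
save('w12',env.read_camera('wrist')['image']);save('s12',cv2.resize(env.read_camera('scene')['image'][80:230,170:370],None,fx=3.5,fy=3.5))"
```

```text
(no output)
```

View pics/w12.png

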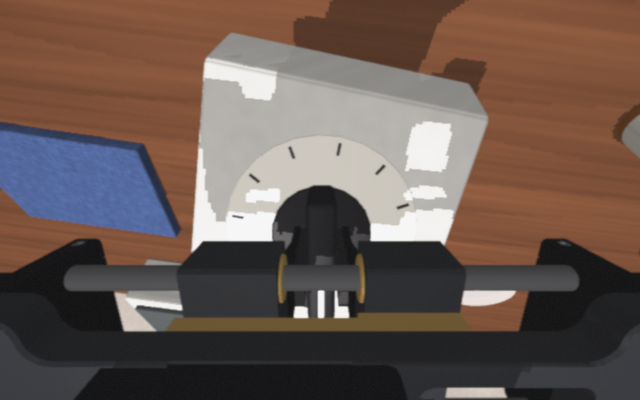

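View pics/s12.png

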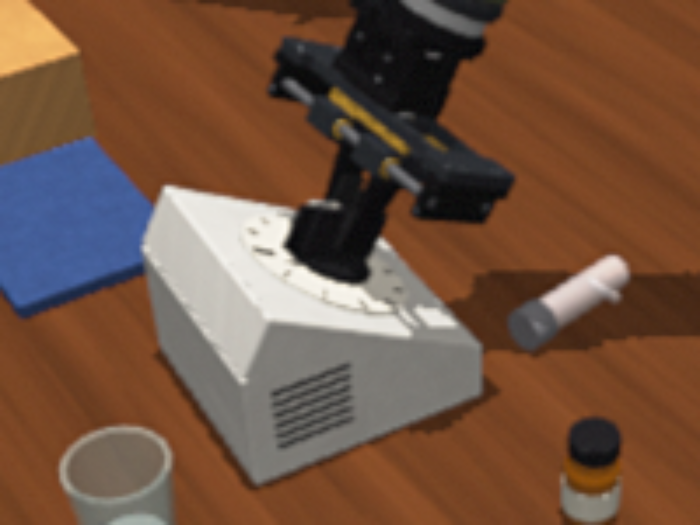

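```bash

python3 -m pendant '[0,0,0,0,0,0,60, 0,0,0,0,0,0,60, -0.25,0.02,0.43,0,0,0,60, -0.35,0.03,0.6,0,0,0,60, -0.2,0.02,0.35,0,0,0,60, 0,0,0,0,0,0,60]' 30
python3 -m pendant '[0,0,0,0.5,-0.04,-0.866,60, 0,0,0,0.5,-0.04,-0.866,60, 0,0,0,0.5,-0.04,-0.866,60, 0,0,0,0.5,-0.04,-0.866,60, 0,0,0,0.5,-0.04,-0.866,60, 0,0,0,0.5,-0.04,-0.866,60, 0,0,0,0.5,-0.04,-0.866,60, 0,0,0,0.5,-0.04,-0.866,60, 0,0,0,0.5,-0.04,-0.866,60]'
python3 tq.py; python3 -c "
from h import *
save('w13',env.read_camera('wrist')['image'])"
```

```text
time_s: 17.38
tool_pos: [0.5081, -0.2409, 0.1703]
tool_rot: [-96.6, -29.3, 8.6]
force: [-0.3, 0.2, 0.9]
grip_width: 0.0587
time_s: 18.5
tool_pos: [0.5077, -0.2402, 0.1677]
tool_rot: [-60.5, -5.2, -84.8]
force: [-0.3, 0.9, 0.9]
grip_width: 0.06
t 18.5 tcp dial x,y,z mm [-1.   2.7 83.1] jaw ang 11.0 tilt err 0.5 Tn 0.07 Fdial [0.1 0.9 1. ] T [-0.05  0.67  0.02] grip 0.06 q7 [ 22.  -9.   9. 124. -19.  38.  50.]
eff7 1.382 eff [ -0.79 -22.24  -0.26 -30.9   -0.96  -1.88   1.38]
```

View pics/w13.png

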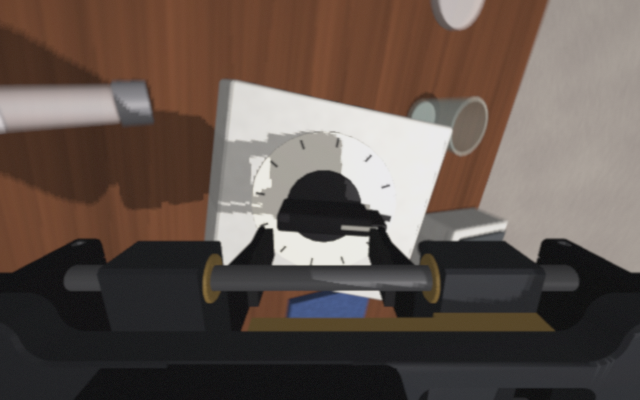

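```bash

python3 -m pendant '[0,0,0,0.5,-0.04,-0.866,60, 0,0,0,0.5,-0.04,-0.866,60, 0,0,0,0.5,-0.04,-0.866,60, 0,0,0,0.5,-0.04,-0.866,60, 0,0,0,0.5,-0.04,-0.866,60, 0,0,0,0.5,-0.04,-0.866,60, 0,0,0,0.5,-0.04,-0.866,60, 0,0,0,0.5,-0.04,-0.866,60, 0,0,0,0.5,-0.04,-0.866,60,0,0,0,0,0,0,60]'
python3 tq.py; python3 -c "
from h import *
save('w14',env.read_camera('wrist')['image'])"
```

```text
time_s: 19.8
tool_pos: [0.5077, -0.2406, 0.1683]
tool_rot: [-83.4, 29.6, -171.3]
force: [-0.4, -0.2, -0.0]
grip_width: 0.0602
t 19.8 tcp dial x,y,z mm [-0.7  2.4 83.6] jaw ang -78.5 tilt err 0.4 Tn 0.075 Fdial [-0.3 -0.3  0.1] T [-0.07  0.7   0.01] grip 0.0602 q7 [ 31.  -8.  -0. 124. -21.  38. -38.]
eff7 -0.618 eff [  0.1  -22.91  -0.08 -31.07  -1.11  -1.95  -0.62]
```

View pics/w14.png

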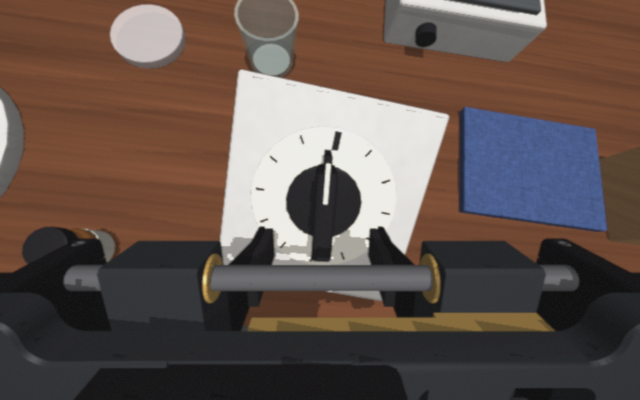

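```bash

python3 -m pendant '[0.27,-0.03,-0.44,0,0,0,60, 0.27,-0.03,-0.44,0,0,0,60, 0.27,-0.03,-0.44,0,0,0,60, 0,0,0,0,0,0,60,0,0,0,0,0,0,60]' 30
python3 tq.py; python3 -c "
from plan import *
w=env.read_camera('wrist'); save('w15',w['image'])"
```

```text
time_s: 20.48
tool_pos: [0.5404, -0.2446, 0.1169]
tool_rot: [-83.4, 29.6, -171.3]
force: [0.3, -0.4, -0.2]
grip_width: 0.0601
t 20.475 tcp dial x,y,z mm [ 2.1  0.9 22.6] jaw ang -78.6 tilt err 0.5 Tn 0.04 Fdial [ 0.2 -0.4 -0.3] T [-0.01  0.73  0.01] grip 0.0601 q7 [ 30.  -1.  -1. 124. -24.  31. -36.]
eff7 -0.005 eff [ -0.15 -27.52  -0.1  -28.67  -0.94  -1.83  -0.  ]
```

View pics/w15.png

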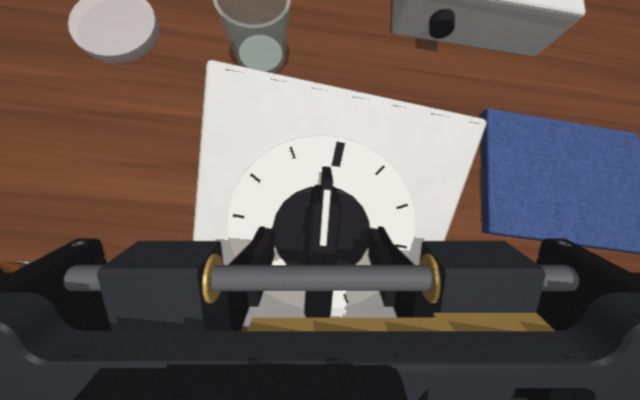

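```bash

python3 -m pendant '[0,0,0,0,0,0,10, 0,0,0,0,0,0,10, 0,0,0,0,0,0,10, 0,0,0,0,0,0,10, 0,0,0,0,0,0,10]' 30 >/dev/null; python3 tq.py
for i in 1 2 3; do python3 -m pendant '[0,0,0,0,0,0,10]' >/dev/null; python3 tq.py|head -1|cut -c1-220; done
python3 -m pendant '[0,0,0,-0.15,0.01,0.26,10,  0,0,0,0,0,0,10]'>/dev/null; python3 tq.py
python3 -m pendant '[0,0,0,-0.15,0.01,0.26,10,  0,0,0,0,0,0,10]'>/dev/null; python3 tq.py
```

```text
t 21.15 tcp dial x,y,z mm [ 2.   1.  22.4] jaw ang -78.7 tilt err 0.5 Tn 0.026 Fdial [ 0.3  0.5 -0.8] T [-0.01  0.75 -0.01] grip 0.018 q7 [ 30.  -1.  -1. 124. -24.  31. -36.]
eff7 -0.025 eff [ 1.000e-02 -2.832e+01  1.000e-02 -2.903e+01 -9.400e-01 -1.870e+00
 -3.000e-02]
t 21.275 tcp dial x,y,z mm [ 2.   0.8 22.4] jaw ang -78.7 tilt err 0.5 Tn 0.041 Fdial [ 0.9 -0.  -0.1] T [-0.04  0.76 -0.01] grip 0.016 q7 [ 30.  -1.  -1. 124. -24.  31. -36.]
t 21.4 tcp dial x,y,z mm [ 2.   0.9 22.4] jaw ang -78.7 tilt err 0.5 Tn 0.021 Fdial [ 1.2 -0.7  0.1] T [-0.01  0.71 -0.01] grip 0.016 q7 [ 30.  -1.  -1. 124. -24.  31. -36.]
t 21.525 tcp dial x,y,z mm [ 2.   0.9 22.4] jaw ang -78.7 tilt err 0.5 Tn -0.006 Fdial [-0.4  0.3  0.3] T [-0.08  0.7  -0.09] grip 0.016 q7 [ 30.  -1.  -1. 124. -24.  31. -36.]
t 21.775 tcp dial x,y,z mm [ 1.9  0.9 22.4] jaw ang -75.7 tilt err 0.5 Tn 0.004 Fdial [-0.7 -0.8  0.5] T [-0.06  0.72 -0.06] grip 0.0156 q7 [ 30.  -1.  -1. 124. -24.  31. -33.]
eff7 0.201 eff [ -0.25 -28.22  -0.24 -28.92  -0.96  -1.79   0.2 ]
t 22.025 tcp dial x,y,z mm [ 2.   0.9 22.4] jaw ang -72.8 tilt err 0.5 Tn -0.009 Fdial [-0.7 -0.9  0.6] T [-0.01  0.8  -0.05] grip 0.0161 q7 [ 30.  -1.  -1. 124. -24.  31. -30.]
eff7 0.224 eff [ -0.28 -28.21  -0.27 -28.92  -0.93  -1.79   0.22]
```

```bash

for i in 1 ; do
python3 -m pendant '[0,0,0,-0.15,0.01,0.26,10,  0,0,0,0,0,0,10]'>/dev/null; python3 tq.py
python3 -m pendant '[0,0,0,0,0,0,10]'>/dev/null; python3 tq.py | head -1 | cut -c80-140
python3 -m pendant '[0,0,0,-0.15,0.01,0.26,10,  0,0,0,0,0,0,10]'>/dev/null; python3 tq.py
python3 -m pendant '[0,0,0,0,0,0,10]'>/dev/null; python3 tq.py | head -1 | cut -c80-140
python3 -m pendant '[0,0,0,-0.15,0.01,0.26,10,  0,0,0,0,0,0,10]'>/dev/null; python3 tq.py
python3 -m pendant '[0,0,0,0,0,0,10]'>/dev/null; python3 tq.py| head -1 | cut -c80-140
done
```

```text
t 22.275 tcp dial x,y,z mm [ 1.9  1.  22.4] jaw ang -69.8 tilt err 0.5 Tn -0.058 Fdial [ 1.1 -0.7  0.7] T [ 0.05  0.73 -0.07] grip 0.016 q7 [ 30.  -1.  -0. 124. -24.  31. -27.]
eff7 0.258 eff [ -0.3  -28.19  -0.29 -28.93  -0.9   -1.8    0.26]
Fdial [-0.5 -0.4 -0.1] T [-0.03  0.75 -0.14] grip 0.0158 q7 [
t 22.65 tcp dial x,y,z mm [ 2.   1.  22.4] jaw ang -66.8 tilt err 0.5 Tn -0.196 Fdial [ 0.8 -0.7  1. ] T [ 0.05  0.76 -0.23] grip 0.0161 q7 [ 30.  -1.  -0. 124. -25.  31. -24.]
eff7 0.299 eff [ -0.33 -28.17  -0.32 -28.96  -0.87  -1.82   0.3 ]
4 Fdial [0.1 0.5 0.5] T [ 0.04  0.72 -0.13] grip 0.0159 q7 [ 
t 23.025 tcp dial x,y,z mm [ 1.9  1.  22.4] jaw ang -63.8 tilt err 0.5 Tn -0.138 Fdial [ 0.5 -0.5  0.3] T [ 0.07  0.77 -0.15] grip 0.0164 q7 [ 30.  -1.  -0. 124. -25.  31. -20.]
eff7 0.338 eff [ -0.35 -28.14  -0.34 -28.99  -0.84  -1.85   0.34]
 Fdial [-0.   0.2  1.5] T [ 0.02  0.75 -0.19] grip 0.0163 q7
```

```bash

python3 -m pendant '[0,0,0,-0.15,0.01,0.26,10,  0,0,0,0,0,0,10]'>/dev/null; python3 tq.py
python3 -m pendant '[0,0,0,0,0,0,10,0,0,0,0,0,0,10,0,0,0,0,0,0,10,0,0,0,0,0,0,10]'>/dev/null; python3 tq.py
```

```text
t 23.4 tcp dial x,y,z mm [ 1.9  1.  22.4] jaw ang -60.7 tilt err 0.6 Tn -0.201 Fdial [-0.3  0.3 -0.1] T [ 0.1   0.82 -0.21] grip 0.0163 q7 [ 30.  -1.  -0. 124. -25.  31. -17.]
eff7 0.376 eff [ -0.36 -28.1   -0.35 -29.03  -0.81  -1.88   0.38]
t 23.9 tcp dial x,y,z mm [ 2.   1.  22.4] jaw ang -60.7 tilt err 0.6 Tn -0.159 Fdial [-1.2  1.1  0.7] T [ 0.11  0.79 -0.15] grip 0.0162 q7 [ 30.  -1.  -0. 124. -25.  31. -17.]
eff7 0.197 eff [ -0.35 -28.08  -0.34 -29.1   -0.81  -1.94   0.2 ]
```

```bash

python3 -m pendant '[0,0,0,0.25,-0.02,-0.43,10, 0,0,0,0.25,-0.02,-0.43,10, 0,0,0,0,0,0,10, 0,0,0,0,0,0,10]'; python3 tq.py
python3 -m pendant '[0,0,0,0,0,0,60, 0,0,0,0,0,0,60, -0.25,0.02,0.43,0,0,0,60, -0.35,0.03,0.6,0,0,0,60, -0.5,0.04,0.86,0,0,0,60, -0.5,0.04,0.86,0,0,0,60, -0.3,0.02,0.5,0,0,0,60, 0,0,0,0,0,0,60]'
python3 -c "
from h import *
save('w16',env.read_camera('wrist')['image'])
t=env.read_camera('top')['image']
save('t16',t);t=env.read_camera('scene')['image'];save('s16',t)"
```

```text
time_s: 24.4
tool_pos: [0.5404, -0.2446, 0.1166]
tool_rot: [-79.0, 28.5, -162.2]
force: [-1.1, -0.8, 1.4]
grip_width: 0.0163
t 24.4 tcp dial x,y,z mm [ 2.   0.9 22.4] jaw ang -70.5 tilt err 0.6 Tn -0.118 Fdial [-0.2 -0.8  1.7] T [ 0.02  0.86 -0.17] grip 0.0163 q7 [ 30.  -1.  -0. 124. -25.  31. -27.]
eff7 0.074 eff [ -0.34 -28.14  -0.34 -29.07  -0.95  -1.89   0.07]
time_s: 25.4
tool_pos: [0.4647, -0.2395, 0.2473]
tool_rot: [-78.9, 28.6, -162.3]
force: [0.6, -0.6, 1.3]
grip_width: 0.06
```

View pics/w16.png

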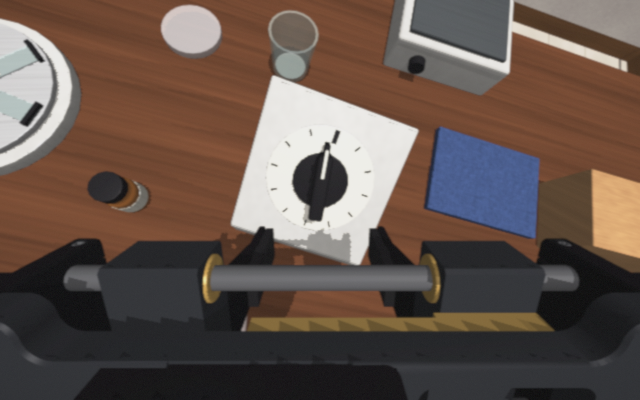

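View pics/t16.png

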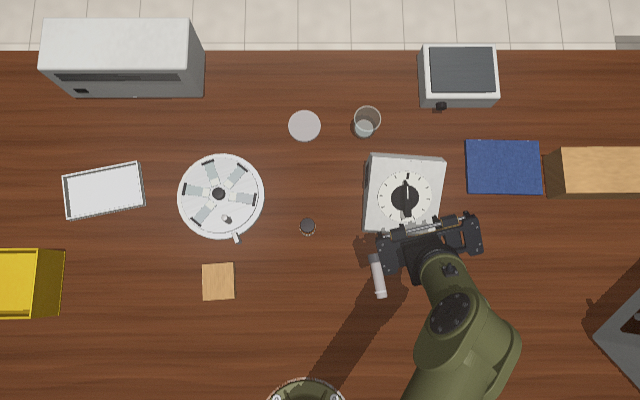

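View pics/s16.png

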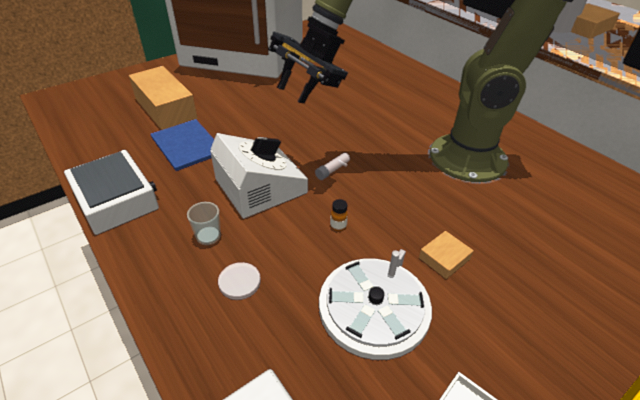

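```bash
python3 - <<'E'
from plan import *
w=env.read_camera("wrist");im=w["image"]
save("w16z",cv2.resize(im[110:240,250:390],None,fx=5,fy=5,interpolation=cv2.INTER_CUBIC))
a=cv2.imread("pics/w14.png")[120:280,240:410]
cv2.imwrite("pics/w14z.png",cv2.resize(a,None,fx=4,fy=4,interpolation=cv2.INTER_CUBIC))
E
python3 tq.py
```

```text
t 25.6 tcp dial x,y,z mm [  0.5   1.4 172.4] jaw ang -70.6 tilt err 0.5 Tn 0.052 Fdial [-0.6  0.1 -0.5] T [-0.04  0.75  0.  ] grip 0.0601 q7 [ 37. -17.  -2. 122. -20.  50. -30.]
eff7 -0.031 eff [ 1.900e-01 -1.640e+01  4.500e-01 -3.324e+01 -1.320e+00 -1.970e+00
 -3.000e-02]
```

View pics/w16z.png

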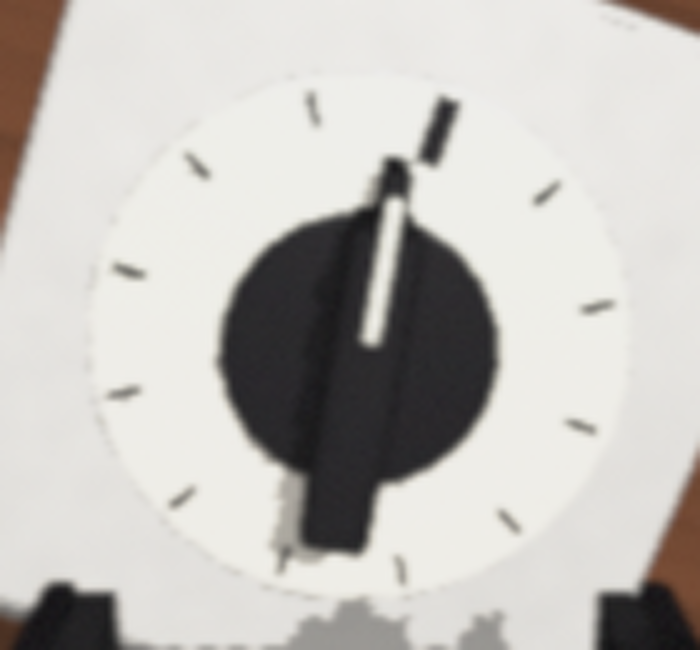

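View pics/w14z.png

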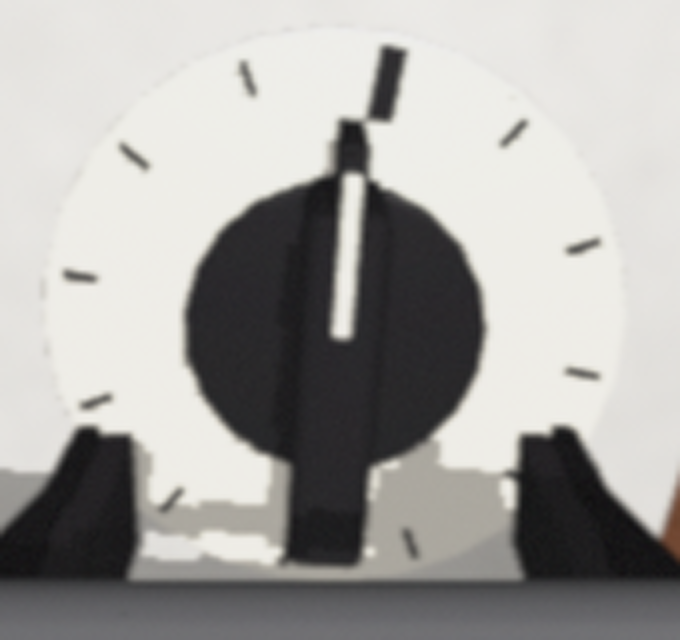

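```bash
python3 - <<'E'
from idx import *
for nm,k,off,pts0,pts1,post0 in(("top",5,(170,145),[(231,76),(390,140),(411,313),(265,422),(101,355)],[(190,86),(362,111),(423,272),(130,385),(72,220)],0),
   ("scene",4.5,(310,235),[(232,124),(422,169),(502,332),(157,408),(98,235)],[(192,138),(502,292),(417,447),(198,438),(93,272)],0)):
    c=env.read_camera(nm)
    C=np.array([.5707,.2198]) if nm=="top" else np.array([.573,.222])
    for pts in(pts0,pts1):
        A=[]
        for u,v in pts:
            p=on(c,off[0]+u/k-.4,off[1]+v/k-.4,.040)[:2]-C; A.append((round(np.degrees(np.arctan2(p[1],p[0]))%360,1),round(np.linalg.norm(p),4)))
        print(nm,sorted(A))
E
```

```text
top [(np.float64(6.8), np.float64(0.0915)), (np.float64(128.0), np.float64(0.0913)), (np.float64(187.9), np.float64(0.092)), (np.float64(247.5), np.float64(0.0927)), (np.float64(307.5), np.float64(0.0919))]
top [(np.float64(20.6), np.float64(0.0913)), (np.float64(81.0), np.float64(0.0912)), (np.float64(141.8), np.float64(0.0914)), (np.float64(261.2), np.float64(0.0925)), (np.float64(321.0), np.float64(0.0921))]
scene [(np.float64(8.3), np.float64(0.0923)), (np.float64(126.9), np.float64(0.0921)), (np.float64(186.9), np.float64(0.0908)), (np.float64(247.5), np.float64(0.091)), (np.float64(308.8), np.float64(0.0913))]
scene [(np.float64(21.7), np.float64(0.0929)), (np.float64(80.9), np.float64(0.0928)), (np.float64(140.0), np.float64(0.0921)), (np.float64(261.3), np.float64(0.0899)), (np.float64(321.6), np.float64(0.0911))]
```

The carousel is still in line and the knob sprang back about 16° when I let go. The gripper is clear, so I'll hand in.

```bash
python3 -c "
from h import *
o=env.get_obs(); print(o['time_s'],o['tool_pos'],o['force']); print(env.sign_off())"
```

```text
25.7 [ 0.46447303 -0.23807924  0.24593691] [-0.13569978  0.83741044  0.45631025]
the job is handed in; nothing more can be done
None
```

The carousel is indexed, the knob was pressed firmly home and let go, and the job was handed in at 25.7 s. The sign-off reported no verdict.

- **Carousel:** I gripped the post and led it about 133° anticlockwise round to the index block. Every view puts the post 0 to 3 mm off the line, against a 6 mm limit. The wrist and top cameras gave about 2.5 to 3 mm and the scene camera under 1 mm. The five slide clips gave the disc angle to about 1° (201.1° against the block's 201–202.6°).
- **Knob:** I turned it anticlockwise by about 130°, regrasped it half a turn round, and met the stop at roughly 13–16° past the zero bar. I pressed about 0.28 rad into the stop for over half a second, well short of the 0.6 rad that forces it.
- **How I felt the stop:** the joint effort rose in step with the stated spring stiffness. The wrist torque was noisier: it showed about 0.2 N m while pressing, but still read 0.12 N m after I had unwound 10°, higher than expected.
- **After letting go:** the wrist pictures show the knob sprang back to about 13° anticlockwise of the bar, so its nose is about 45 mm up the dial (over 37 mm needed). The gripper is clear above it.
- **Everything else:** the other items looked unmoved in the last pictures, judged by eye rather than measured.

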